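# Put the coffee things away: stack the turned crate, feed the tin rack

### The job

Put the coffee things away beside the cooker: lift the upper crate out of the lower one, stand every cup upright in the lower crate, then turn the upper crate half round so that it sits squarely stacked on the lower crate's rim lugs instead of nesting, and stand the tamper upright in it. Lay every tin across the top of the gravity rack so that it rolls down and queues there, all with their caps towards the rack's low-rail side. Leave the other things on the counter where they are.

Things in the scene. Friction and masses are not known exactly. Their poses are not given: they have to be found in the camera images.
- crate_low: lower stack-nest crate, grey plastic, open on top, 190 (x) x 144 (y) x 75 mm high, 0.3 kg; origin at the centre of its underside, z up. Top 30 mm: upright rim band 8 mm thick (outer faces x +-95, y +-72). Below, 2 mm walls taper to a foot x +-78, y +-55. Inner floor 2.5 mm up, 105 mm wide in y, usable x -65 to +54 along the middle
- crate_low_lug (a point): middle of the lower crate's single rim lug, on its shelf: 77 mm from the origin along +x, 67 mm up. The lug stands in 19 mm from the +x end rim, 40 mm wide, shelf 8 mm below the rim top. Two more (26 mm wide, from 34 mm off the middle) stand in the corners of the -x end
- crate_top: upper crate, same shape and axes as crate_low, 0.18-0.29 kg. At the start nested in crate_low the same way round (x axes alike, recesses passing the lugs), origin 30 mm above it. Turned 180 deg its foot lands on the lug shelves: origin 67 mm above, straight over crate_low, about 6 mm play. A long side's rim can be pinched from above at its middle (8 mm thick)
- crate_top_single (a point): point on the upper crate at rim height at the middle of its single-lug end (95 mm from its origin along its +x, 75 mm up)
- rack: white sheet-metal gravity rack for up to four tins, fixed, 276 x 103 mm; origin under its centre on the counter, x downhill along the chute, y to the left. Channel 95 mm wide, open on top and at the uphill (-x) end; floor slopes 16 deg, 89 mm high at x -135, 51 mm at x 0, 12 mm at the stop wall x +135. The +y side is a low rail (16 mm above the floor), the -y side a tall panel (42 mm)
- rack_load (a point): loading place on the rack: on the chute floor, mid channel, 95 mm uphill (-x) of the rack's origin, 78 mm above the counter. A tin let go here lying across the channel rolls down and queues at the stop
- tamper: steel coffee tamper standing upright, 85 mm tall; round base 54 mm across and 20 mm high, handle 32 mm across from 50 to 80 mm up. Origin at the centre of the underside, z up. About 0.35 kg
- cup0: white ceramic espresso cup without handle, standing upright, 52 mm across at the rim (46 mm at the foot), 52 mm high; origin at the centre of its underside, z up; 0.12 kg. May be absent
- cup1: the other cup, the same as cup0; may be absent
- tin0: steel coffee tin with paper wrap lying on its side, body 50 mm across and 74 mm long, with a narrower black screw cap (36 mm across, 10 mm long) on one end. Origin on the axis, midway along the 84 mm overall length (25 mm above what it lies on); x along the axis towards the cap end; it may be rolled to any angle about x. 0.18 kg. May be absent
- tin0_cap (a point): middle of the cap's end face of tin0, 42 mm from its origin along its x
- tin1: another such tin, the same as tin0; may be absent
- tin1_cap (a point): middle of the cap's end face of tin1, 42 mm from its origin along its x
- tin2: another such tin, the same as tin0; may be absent
- tin2_cap (a point): middle of the cap's end face of tin2, 42 mm from its origin along its x
- tin3: another such tin, the same as tin0; may be absent
- tin3_cap (a point): middle of the cap's end face of tin3, 42 mm from its origin along its x
- moka_pot: bystander: round aluminium six-cup moka pot, 100 mm across, 205 mm tall, black handle reaching 100 mm from its axis; origin at the centre of its underside
- lemon_dish: bystander: lemon-shaped yellow ceramic dish, 126 x 85 mm, 25 mm high; origin at the centre of its underside
- canister: bystander: clear acrylic canister of coffee beans with wooden lid, 104 mm across, 148 mm tall; origin at the centre of its underside
- lighter: bystander: spark lighter lying flat, black handle 110 mm with an orange button, thin tube 95 mm along +x from the origin, 29 mm high
- sugar_jar: bystander: glass sugar jar with wooden cap, 72 mm across, 90 mm tall; origin at the centre of its underside
Not all that is in view belongs to the job. What is shaped like the crate_top but red or yellow is not meant. What is shaped like the tin0 but orange is not meant.

How it is judged:
On the way, in this order (a step that is already met when the one before it is completed fails the run):
1. the upper crate is out of the lower one (horizontal distance between crate_top and crate_low above 0.13 m), for 0.2 s.
2. every cup stands upright in the lower crate (x of cup0 in the frame of crate_low between -0.07 and 0.07 m and y of cup0 in the frame of crate_low between -0.05 and 0.05 m and z of cup0 in the frame of crate_low between -0.002 and 0.012 m and angle between each of cup0, cup1's own z axis and vertical below 0.2 rad and linear speed of each of cup0, cup1 below 0.03 m/s and x of cup1 in the frame of crate_low between -0.07 and 0.07 m and y of cup1 in the frame of crate_low between -0.05 and 0.05 m and z of cup1 in the frame of crate_low between -0.002 and 0.012 m), for 0.2 s.
3. the upper crate, turned half round, sits stacked on the lower crate's lugs (x of crate_top in the frame of crate_low between -0.012 and 0.012 m and y of crate_top in the frame of crate_low between -0.014 and 0.014 m and z of crate_top in the frame of crate_low between 0.063 and 0.071 m and x of crate_top_single in the frame of crate_low between -0.12 and -0.07 m and angle between the x axis of crate_top and the x axis of crate_low, either way round below 0.12 rad and angle between the z axis of crate_top and the z axis of crate_low, either way round below 0.05 rad and linear speed of crate_top below 0.03 m/s), for 0.3 s.
At the end, for the whole second after the job is handed in: Cups upright (0.2 rad) on the lower crate's floor; upper crate turned 180 degrees, 63-71 mm above the lower one, within 12 mm along, 14 mm across, level to 0.05 rad; tamper upright on its floor; tins in the rack at most 70 mm uphill of its origin, caps to the low rail; all at rest (all of step 2 and all of step 3 and x of tamper in the frame of crate_top between -0.075 and 0.075 m and y of tamper in the frame of crate_top between -0.055 and 0.055 m and z of tamper in the frame of crate_top between -0.002 and 0.012 m and angle between tamper's own z axis and vertical below 0.2 rad and linear speed of each of tamper, tin0, tin1, tin2, tin3 below 0.03 m/s and x of tin0 in the frame of rack between -0.07 and 0.125 m and y of tin0 in the frame of rack between -0.02 and 0.02 m and z of tin0 in the frame of rack between 0.02 and 0.105 m and y of each of tin0_cap, tin1_cap, tin2_cap, tin3_cap in the frame of rack above 0.025 m and x of tin1 in the frame of rack between -0.07 and 0.125 m and y of tin1 in the frame of rack between -0.02 and 0.02 m and z of tin1 in the frame of rack between 0.02 and 0.105 m and x of tin2 in the frame of rack between -0.07 and 0.125 m and y of tin2 in the frame of rack between -0.02 and 0.02 m and z of tin2 in the frame of rack between 0.02 and 0.105 m and x of tin3 in the frame of rack between -0.07 and 0.125 m and y of tin3 in the frame of rack between -0.02 and 0.02 m and z of tin3 in the frame of rack between 0.02 and 0.105 m); the robot touches nothing.
It fails at once if the moka pot is displaced by more than 40 mm (distance of moka_pot from where it was at the start of the episode above 0.04 m).
It fails at once if the lemon dish is displaced by more than 40 mm (distance of lemon_dish from where it was at the start of the episode above 0.04 m).
It fails at once if the canister is displaced by more than 40 mm (distance of canister from where it was at the start of the episode above 0.04 m).
It fails at once if the lighter is displaced by more than 40 mm (distance of lighter from where it was at the start of the episode above 0.04 m).
It fails at once if the sugar jar is displaced by more than 40 mm (distance of sugar_jar from where it was at the start of the episode above 0.04 m).
Of tin0, tin1, tin2, tin3 only 2 to 4 are there at a start; the rules pass over those that are not, and their reading is None.
Of cup0, cup1 only 1 to 2 are there at a start; the rules pass over those that are not, and their reading is None.
At some moment in a run one of cup0, cup1, tamper may be knocked a few centimetres aside while the robot is not near it.
It also fails if it takes over 210 s, if anything falls off the work surface, if the arm or the gripper's body presses on something with over 40 N, if the wrist force passes 120 N, or if a joint passes its speed limit or range.

### The arm

A 6-joint arm with a two-finger parallel gripper is mounted at the origin on the work surface. World frame = base frame: x ahead of the robot, y to its left, z up, the work surface at z = 0. Lengths are in m, angles in rad, forces in N, time in s.
With the tool pointing down it reaches from about 0.3 to 0.875 m from the base axis. Payload 6.4 kg.
Tool frame: the origin (TCP) lies at the very end of the fingers, on their centre line; the grasp point (between the pads) lies 19 mm behind it; z points along the fingers, y is the direction in which the jaws open and shut (so a half turn about z gives the same grasp; the last joint's range is limited). The gripper opens to 88 mm and grips with 3 to 60 N. Pads are 18 mm wide; open, the fingers measure 123 mm over their backs; the gripper's body (75 mm by 187 mm) begins 45 mm behind the grasp point.
Start: joints at [1.049, 0.181, 1.607, -0, 1.354, -0.206], TCP at [0.179, 0.547, 0.239] pointing down, gripper open.
Joint ranges: [-2.99, 2.99], [-0.89, 2.07], [0.3, 2.58], [-1.14, 4.28], [0, 2.63], [-3.12, 3.12]. Speed limits (rad/s): [2.57, 2.57, 3.01, 3.14, 3.14, 3.14].

### API

Orientations are given as a 3x3 rotation matrix whose columns are the frame's x, y, z axes.
In Python, from bench import bot, eyes, ticket gives the robot as it stands.
- The arm moves only by the tool arm_command, never from a script. Its argument "motion" is a list that holds one entry, the list of rows, each a list of 7 numbers: the shift along the tool's x, y, z in m, then the turn, a rotation vector about the tool's x, y, z in degrees, then the finger opening in m, from 0 to 0.0881. A call has 1 to 5 rows; each row shifts and turns the commanded pose from where the row before left it, along the tool's axes as they then stand; what a row does not reach is not made up. A row lasts 1/10 s, in which the tool goes at most 50 mm and 8.59 degrees, less where a joint would pass 70% of its speed; a pose out of reach is approached as far as the arm can. A call is refused whole if a number of a shift passes 0.05 or a number of a turn 8.59, either way. A call with a gripper value outside its range is refused whole. The fingers move at their own pace and stop on an object; "squeeze" is the grip in N (left out, the last holds). Time passes only in rows, so rows that do not move let the fingers close. It gives the time, the measured TCP pose, the force and the opening at its end, in the units of the state.
- bot.state(): the state, without advancing time (a new reading comes with each control period).
- eyes.camera(name): name is "scene" or "top"; returns a dict with "pixels" (420x560x3 uint8, red, green, blue), "vfov" (degrees; the focal length in pixels is half the picture's height over the tangent of half this angle, whatever the lens; pixels are square), "cx", "cy" (the principal point, pixels), "world_to_cam" (4x4, takes a point from world to camera coordinates). Camera axes: x right, y down, z forward; pixel columns grow to the right and rows downward; lengths in m; the calibration is good to about 2 mm. A picture is of the moment at which its call begins. There is no depth.
- ticket.sign_off(): hands the job in, once; it reports no verdict.
The state is a dict: "t": time; "q": joint angles; "qvel": joint speeds; "joint_efforts": joint torques, N m; "tool_pos": TCP position; "ee_rot": TCP orientation; "ft_force": force on the tool from outside, world axes, zero at the start; "wrist_torque": the same for the moment, N m; "grip_width": finger opening in m.
Only numpy, scipy, OpenCV 4.12 (cv2) and the standard library are available. Lean on these libraries where they do the work, as an engineer would, in place of code of your own. Each camera call takes 0.05 s, during which the arm holds its last target.

## Working session

There is one attempt and no reset: what is moved stays moved. The work goes in short steps, Python scripts to look and compute and a tool call to move; the robot and the scene stay as the last step left them, time stands still between calls to the robot, and variables do not carry over. Pictures are saved under pics/ and viewed, and the job is handed in when it is done.

Besides the shell and the picture viewer there is one more tool, called as name([rows], argument=value, ...), one row to a line, values as JSON. arm_command: Moves the arm, as the interface text tells. Its arguments: {"type":"object","properties":{"motion":{"type":"array","items":{"type":"array","items":{"type":"array","items":{"type":"number"}}}},"squeeze":{"type":"number"}},"required":["motion"]}

```bash
ls -la; mkdir -p pics
python3 - <<'E'
from bench import bot, eyes, ticket
import cv2
s=bot.state(); print(s)
for n in ("scene","top"):
    c=eyes.camera(n); cv2.imwrite(f"pics/{n}0.png",c["pixels"][:,:,::-1]); print(n,c["vfov"],c["cx"],c["cy"],c["world_to_cam"].tolist() if hasattr(c["world_to_cam"],'tolist') else c["world_to_cam"], [k for k in c])
E
```

```text
total 12
drwxr-xr-x  3 agent agent 4096 Dec  7 15:53 .
drwxr-xr-x 23 root  root  4096 Dec  7 15:53 ..
drwxr-xr-x  2 agent agent 4096 Dec  7 15:53 pics
{'t': 0.0, 'q': array([ 1.04866998e+00,  1.81492749e-01,  1.60796749e+00, -2.26737662e-06,
        1.35380873e+00, -2.06292899e-01]), 'qvel': array([-0.00058287,  0.00020678, -0.00062726, -0.00080882, -0.00164104,
        0.00135784]), 'joint_efforts': array([-3.92253642e-04, -4.33885932e+01, -3.41838062e+01,  7.00819865e-02,
        3.86920036e-02, -1.41468026e-04]), 'tool_pos': array([0.17831578, 0.54610617, 0.23785688]), 'ee_rot': array([[-9.50537844e-01,  3.10607649e-01, -8.34101296e-04],
       [ 3.10608582e-01,  9.50536793e-01, -1.45407076e-03],
       [ 3.41198470e-04, -1.64122831e-03, -9.99998595e-01]]), 'ft_force': array([ 0.11869017,  0.25649828, -0.4206639 ]), 'wrist_torque': array([ 0.03819455, -0.0357601 ,  0.01845808]), 'grip_width': 0.08803576892074934}
scene 52.064547881494626 277.65434151151436 204.93416839447266 [[0.7871383150556712, 0.6167086876458437, 0.009146996964002238, -0.44789485519946765], [0.3985608871541669, -0.4972746804450162, -0.7706277385477309, -0.1329343265658385], [-0.47070425131094995, 0.6102362548803928, -0.637219915749147, 1.6868150413996117], [0.0, 0.0, 0.0, 1.0]] ['pixels', 'vfov', 'cx', 'cy', 'world_to_cam']
top 52.715097822626205 276.38290755935844 210.45476989481872 [[0.02560866317000424, -0.9996203827472316, 0.010163009737457164, 0.01955352733075489], [-0.986701512596859, -0.026907452441651717, -0.1603000749911588, 0.5356659444087415], [0.16051268301824675, -0.005922786453910577, -0.9870160075656856, 1.3173557592006684], [0.0, 0.0, 0.0, 1.0]] ['pixels', 'vfov', 'cx', 'cy', 'world_to_cam']
```

View pics/scene0.png

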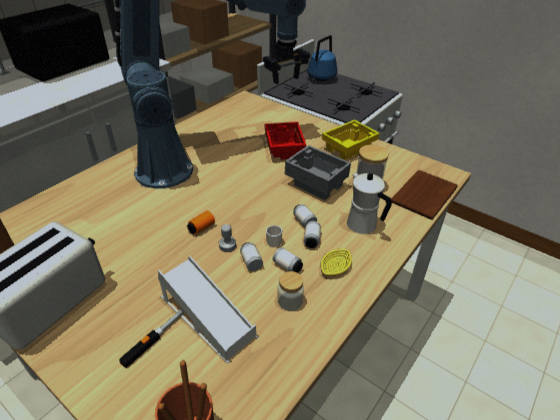

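View pics/top0.png

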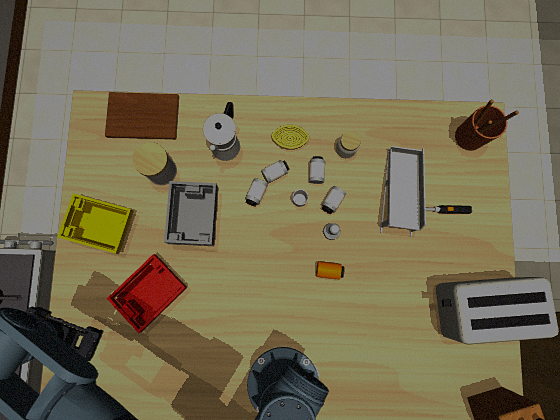

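The grey crates are at top (192,213), and the rack at (403,190) with its downhill end still to be checked. There are four white tins, near (276,171), (257,191), (317,169) and (333,199). One cup is at (299,198) and the tamper at (332,231). Next I'll zoom in.

```bash
cat > h.py <<'E'
import numpy as np, cv2
from bench import bot, eyes, ticket
def cam(n):
    c=eyes.camera(n); c["f"]=210/np.tan(np.radians(c["vfov"]/2)); c["W"]=np.array(c["world_to_cam"]); return c
def ray(c,u,v):
    d=np.array([(u-c["cx"])/c["f"],(v-c["cy"])/c["f"],1.]); R=c["W"][:3,:3]; return -R.T@c["W"][:3,3], R.T@d
def onz(c,u,v,z):
    o,d=ray(c,u,v); return o+d*(z-o[2])/d[2]
def proj(c,p):
    q=c["W"][:3,:3]@np.array(p)+c["W"][:3,3]; return c["cx"]+c["f"]*q[0]/q[2], c["cy"]+c["f"]*q[1]/q[2]
def tri(c1,uv1,c2,uv2):
    A=[];b=[]
    for c,uv in((c1,uv1),(c2,uv2)):
        o,d=ray(c,*uv); d=d/np.linalg.norm(d); P=np.eye(3)-np.outer(d,d); A.append(P); b.append(P@o)
    A=np.vstack(A);b=np.hstack(b); x=np.linalg.lstsq(A,b,rcond=None)[0]; return x,np.linalg.norm(A@x-b)
def crop(c,name,x0,y0,x1,y1,k):
    im=c["pixels"][y0:y1,x0:x1,::-1]; im=cv2.resize(im,None,fx=k,fy=k,interpolation=cv2.INTER_CUBIC)
    im=cv2.convertScaleAbs(im,alpha=1.4)
    for u in range((x0+9)//10*10,x1,10):
        L=10 if u%50 else 18; cv2.line(im,((u-x0)*k,0),((u-x0)*k,L),(0,255,255) if u%50 else (255,0,255),1)
    for v in range((y0+9)//10*10,y1,10):
        L=10 if v%50 else 18; cv2.line(im,(0,(v-y0)*k),(L,(v-y0)*k),(0,255,255) if v%50 else (255,0,255),1)
    cv2.imwrite(f"pics/{name}.png",im)
E
python3 - <<'E'
from h import *
c=cam("top"); crop(c,"t1",155,170,245,260,6); crop(c,"t2",235,140,355,250,6); crop(c,"t3",370,130,470,250,5)
c=cam("scene"); crop(c,"s1",270,110,370,210,6);crop(c,"s2",180,190,330,310,5); crop(c,"s3",110,240,270,370,5)
E
```

```text
(no output)
```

View pics/t1.png

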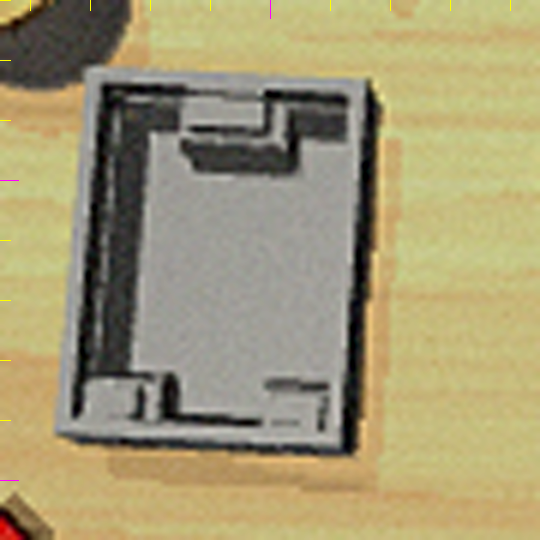

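View pics/t2.png

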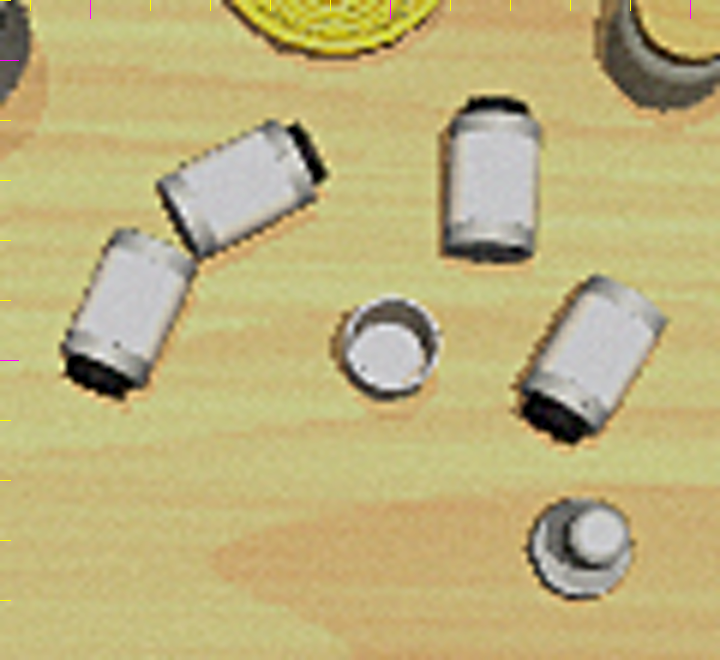

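View pics/t3.png

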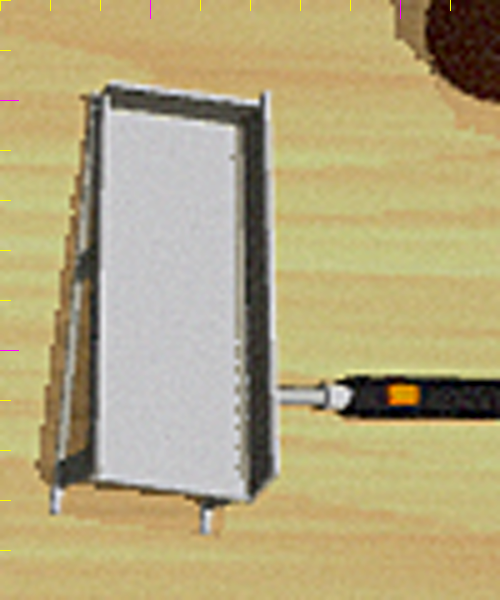

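View pics/s1.png

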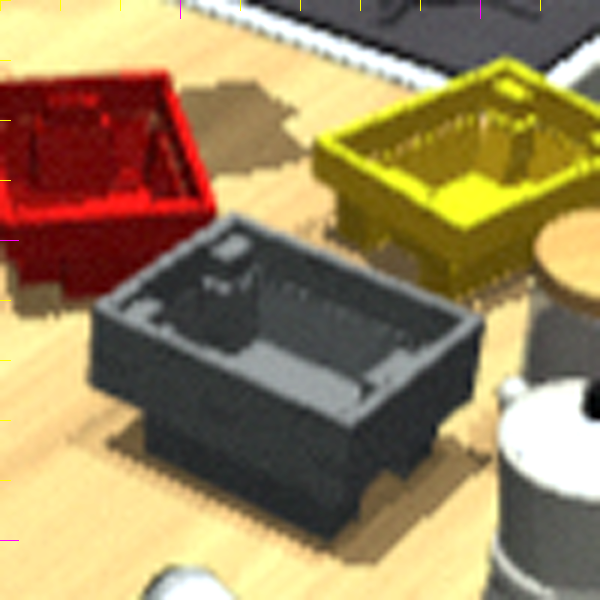

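View pics/s2.png

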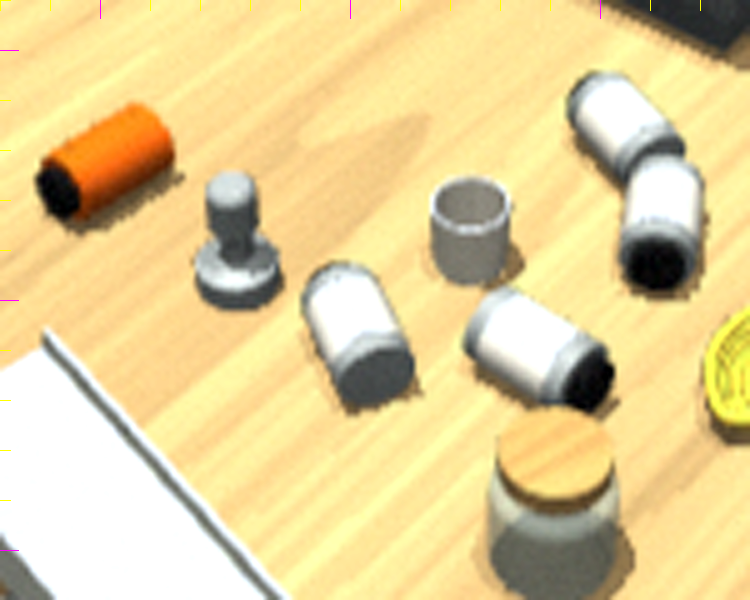

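View pics/s3.png

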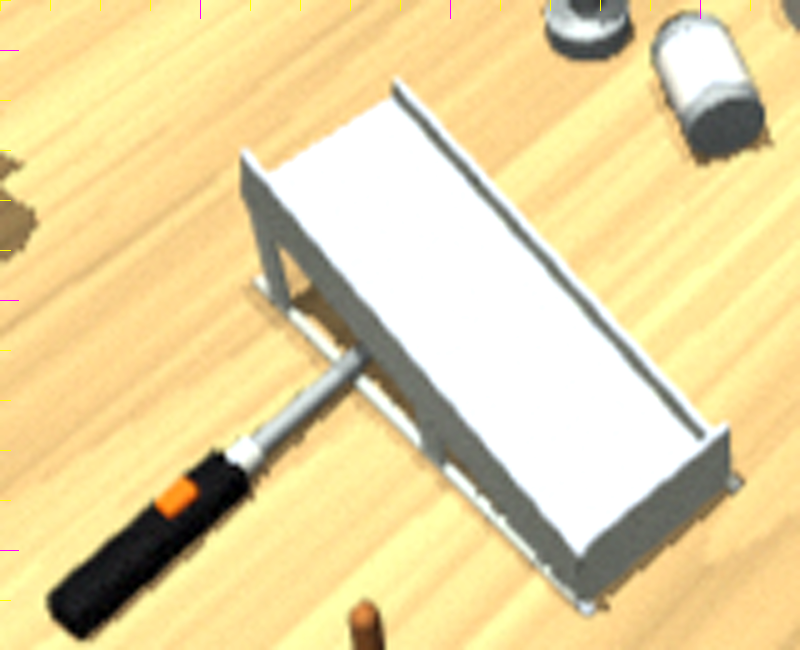

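Run:
```python
from h import *
np.set_printoptions(precision=4,suppress=True)
c=cam("top"); s=cam("scene")
# crate rim corners at z .105
k=[(169.7,181.5),(216.5,183.5),(212.6,243.3),(164.5,242)]
for p in k: print("crate",onz(c,*p,0.105)[:2])
cc=np.mean([onz(c,*p,0.105)[:2] for p in k],0); print(cc)
# tins : mask low saturation, or dark
hsv=cv2.cvtColor(c["pixels"],cv2.COLOR_RGB2HSV)
m=((hsv[...,1]<60)|(hsv[...,2]<45)).astype(np.uint8)
n,lab,st,ce=cv2.connectedComponentsWithStats(m)
for i in range(1,n):
    x,y,w,h,a=st[i]
    if a>60 and 235<ce[i][0]<440 and 140<ce[i][1]<250: 
        pts=np.argwhere(lab==i)[:,::-1].astype(np.float32); r=cv2.minAreaRect(pts); print(st[i],ce[i],r, onz(c,*r[0],0.025)[:2])
q=(np.array(m)*255)[140:250,235:440]; cv2.imwrite("pics/m.png",cv2.resize(q,None,fx=3.5,fy=3.5,interpolation=0))
# tamper/cup
```

```text
crate [0.6065 0.3658]
crate [0.6042 0.2212]
crate [0.4192 0.224 ]
crate [0.4193 0.3691]
[0.5123 0.295 ]
[    0     0   560   420 94806] [281.395  140.6092] ((279.5, 209.49996948242188), (418.99993896484375, 558.9998779296875), 90.0) [0.5413 0.0235]
[337 139  22  19 120] [345.7333 149.8833] ((345.4764404296875, 149.80587768554688), (20.906570434570312, 14.891687393188477), 22.833654403686523) [ 0.7491 -0.1916]
[ 380  146   92   91 3440] [408.8029 190.7041] ((428.0841979980469, 193.15841674804688), (88.9563217163086, 88.8568115234375), 5.710593223571777) [ 0.6091 -0.4634]
[309 156  16  28 379] [316.628  169.7388] ((316.5, 169.5), (27.0, 15.0), 90.0) [ 0.6788 -0.0956]
[261 160  28  23 367] [274.7602 170.7684] ((274.9000549316406, 170.8000030517578), (14.758047103881836, 25.938386917114258), 63.43495178222656) [0.6704 0.0419]
[246 178  22  28 386] [255.6114 191.7332] ((255.4828643798828, 192.03765869140625), (14.8141450881958, 27.310993194580078), 24.443954467773438) [0.5971 0.1036]
[322 186  24  28 392] [332.949  199.4056] ((332.7696838378906, 199.66854858398438), (14.945971488952637, 27.877946853637695), 32.00538635253906) [ 0.5787 -0.1499]
[292 189  17  18 211] [299.7251 197.3081] ((299.70001220703125, 197.39999389648438), (15.495159149169922, 16.76007080078125), 18.434947967529297) [ 0.5832 -0.0416]
[323 223  17  17 220] [331.2455 230.9455] ((331.2500305175781, 230.75003051757812), (15.55634880065918, 16.26345443725586), 45.0) [ 0.4763 -0.1454]
```

View pics/m.png

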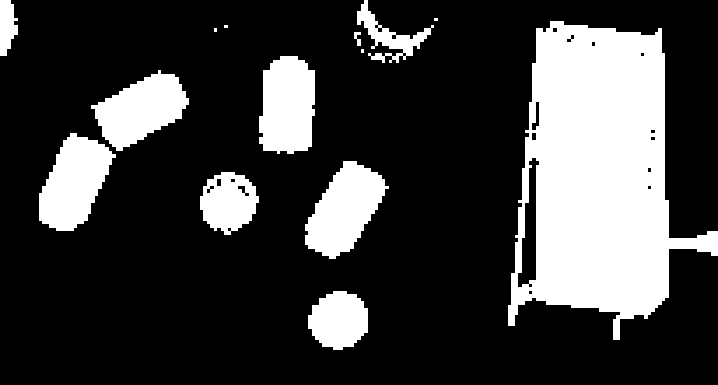

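Run:
```python
from h import *
np.set_printoptions(precision=4,suppress=True)
c=cam("top"); s=cam("scene")
for n,a,b in (("railup",(389,225.5),(189.6,256.4)),("panelup",(425,225),(158.6,270.4)),("stopL",(391.2,147),(255.6,325.5))): print(n,tri(c,a,s,b))
for n,p in (("skidupL",(381,233)),("skidupR",(411,236.5))): print(n,onz(c,*p,0.003))
for n,p in (("dnR",(228,361)),("dnL",(257.6,336)),("upR",(161.6,296))): print(n,onz(s,*p,0.003))
```

```text
railup (array([ 0.4919, -0.3104,  0.0948]), np.float64(0.006017954718413537))
panelup (array([ 0.4911, -0.4118,  0.125 ]), np.float64(0.003664686851604044))
stopL (array([ 0.7599, -0.339 ,  0.0398]), np.float64(0.0030462969638460737))
skidupL [ 0.4758 -0.3121  0.003 ]
skidupR [ 0.4669 -0.4107  0.003 ]
dnR [ 0.7574 -0.439   0.003 ]
dnL [ 0.769  -0.3396  0.003 ]
upR [ 0.4735 -0.4089  0.003 ]
```

arm_command([
  [[0,0,0,0,0,-8.5,0.06],[0,0,0,0,0,-8.5,0.06],[-0.047,-0.015,0,0,0,0,0.04],[-0.047,-0.015,0,0,0,0,0.04],[-0.047,-0.015,0,0,0,0,0.04]],
], squeeze=50)

```text
t: 0.9
tool_pos: [0.3198, 0.4985, 0.2389]
ee_rot: [[-1.0, 0.018, 0.0], [0.018, 1.0, 0.0], [-0.0, 0.0, -1.0]]
ft_force: [0.5, 0.5, 0.1]
grip_width: 0.0503
```

arm_command([
  [[-0.028,-0.038,0,0,0,0,0.04],[-0.028,-0.038,0,0,0,0,0.04],[-0.028,-0.038,0,0,0,0,0.04],[-0.028,-0.038,0,0,0,0,0.04],[-0.028,-0.038,0,0,0,0,0.04]],
])

```text
t: 1.4
tool_pos: [0.4559, 0.3046, 0.2389]
ee_rot: [[-1.0, 0.019, 0.0], [0.019, 1.0, 0.0], [-0.0, 0.0, -1.0]]
ft_force: [0.5, 0.1, 0.2]
grip_width: 0.04
```

arm_command([
  [[-0.028,-0.038,0.02,0,0,0,0.04],[-0.028,-0.038,0.02,0,0,0,0.04],[0,0,0.03,0,0,0,0.04],[0,0,0.02,0,0,0,0.04],[0,0,0,0,0,0,0.04]],
])

```text
t: 1.9
tool_pos: [0.5062, 0.23, 0.1465]
ee_rot: [[-1.0, 0.02, -0.006], [0.02, 1.0, -0.001], [0.006, -0.001, -1.0]]
ft_force: [-0.6, -1.0, -0.1]
grip_width: 0.0403
```

Run:
```python
from h import *
c=cam("top"); crop(c,"t4",155,170,245,260,6); s=cam("scene"); crop(s,"s4",270,90,370,200,5)
print(bot.state()["tool_pos"],bot.state()["ee_rot"])
```

```text
[0.50822155 0.23119714 0.14998196] [[-9.99820462e-01  1.89441818e-02 -4.01702281e-04]
 [ 1.89442065e-02  9.99820541e-01 -5.77115727e-05]
 [ 4.00536893e-04 -6.53111423e-05 -9.99999918e-01]]
```

View pics/s4.png

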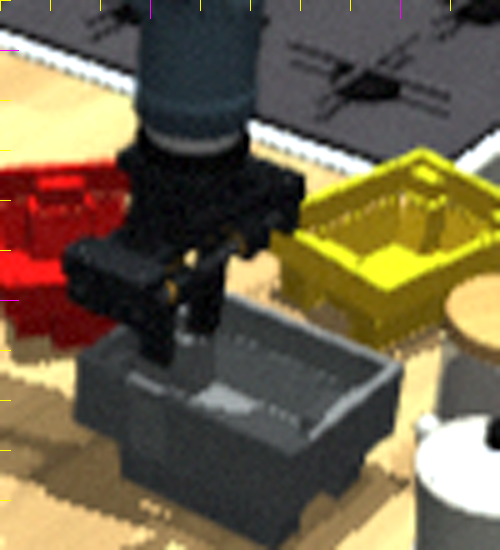

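The fingers straddle the near long rim, above its middle. I'll shift slightly and go down.

arm_command([
  [[-0.003,-0.005,0.02,0,0,0,0.04],[0,0,0.024,0,0,0,0.04],[0,0,0.024,0,0,0,0.04],[0,0,0,0,0,0,0.04],[0,0,0,0,0,0,0.0]],
], squeeze=55)

```text
t: 2.5
tool_pos: [0.5118, 0.2266, 0.0832]
ee_rot: [[-1.0, 0.018, 0.001], [0.018, 1.0, 0.0], [-0.001, 0.0, -1.0]]
ft_force: [1.1, 0.0, 0.0]
grip_width: 0.034
```

arm_command([
  [[0,0,0,0,0,0,0.0],[0,0,0,0,0,0,0.0],[0,0,0,0,0,0,0.0],[0,0,-0.005,0,0,0,0.0],[0,0,-0.01,0,0,0,0.0]],
])

```text
t: 3.0
tool_pos: [0.5102, 0.2258, 0.0964]
ee_rot: [[-1.0, 0.019, -0.002], [0.019, 1.0, -0.001], [0.002, -0.001, -1.0]]
ft_force: [-0.4, 0.6, -2.3]
grip_width: 0.0076
```

Gripped at 7.6 mm. Lifting.

arm_command([
  [[0,0,-0.02,0,0,0,0.0],[0,0,-0.03,0,0,0,0.0],[0,0,-0.03,0,0,0,0.0],[0,0,-0.03,0,0,0,0.0],[0,0,-0.02,0,0,0,0.0]],
])

```text
t: 3.5
tool_pos: [0.5116, 0.2259, 0.2298]
ee_rot: [[-1.0, 0.019, 0.003], [0.019, 1.0, 0.0], [-0.003, 0.0, -1.0]]
ft_force: [0.6, 0.1, -2.7]
grip_width: 0.0077
```

Run:
```python
from h import *
s=cam("scene"); crop(s,"s5",240,60,390,210,4)
print(bot.state()["tool_pos"],bot.state()["ft_force"])
```

```text
[0.51314957 0.22635009 0.23293337] [1.32017261 1.0790646  0.53236326]
```

View pics/s5.png

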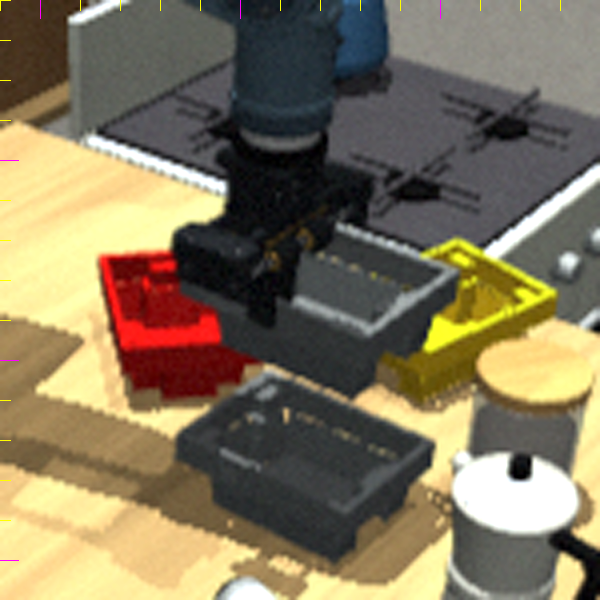

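arm_command([
  [[0.037,-0.037,0,0,0,0,0],[0.037,-0.037,0,0,0,0,0],[0.037,-0.036,0,0,0,0,0],[0,0,0,0,0,8.57,0],[0,0,0,0,0,8.57,0]],
])

```text
t: 4.05
tool_pos: [0.4011, 0.1215, 0.2265]
ee_rot: [[-0.947, 0.32, -0.0], [0.32, 0.947, -0.0], [-0.0, -0.0, -1.0]]
ft_force: [0.1, 0.2, -1.0]
grip_width: 0.0076
```

arm_command([
  [[0,0,0,0,0,8.57,0],[0,0,0,0,0,8.57,0],[0,0,0,0,0,8.57,0],[0,0,0,0,0,8.57,0],[0,0,0,0,0,8.57,0]],
])

```text
t: 4.55
tool_pos: [0.402, 0.1224, 0.2263]
ee_rot: [[-0.478, 0.878, -0.001], [0.878, 0.478, -0.0], [0.0, -0.001, -1.0]]
ft_force: [-0.3, -0.7, -1.8]
grip_width: 0.0077
```

arm_command([
  [[0,0,0,0,0,8.57,0],[0,0,0,0,0,8.57,0],[0,0,0,0,0,8.57,0],[0,0,0,0,0,8.57,0],[0,0,0,0,0,8.57,0]],
])

```text
t: 5.05
tool_pos: [0.4019, 0.1224, 0.2263]
ee_rot: [[0.247, 0.969, -0.001], [0.969, -0.247, -0.0], [-0.001, -0.001, -1.0]]
ft_force: [-0.7, -0.0, -2.4]
grip_width: 0.0073
```

arm_command([
  [[0,0,0,0,0,8.57,0],[0,0,0,0,0,8.57,0],[0,0,0,0,0,8.57,0],[0,0,0,0,0,8.57,0],[0,0,0,0,0,8.57,0]],
])

```text
t: 5.55
tool_pos: [0.402, 0.1224, 0.2263]
ee_rot: [[0.84, 0.542, -0.001], [0.542, -0.84, -0.0], [-0.001, -0.001, -1.0]]
ft_force: [0.7, -0.6, -2.3]
grip_width: 0.007
```

arm_command([
  [[0,0,0,0,0,8.57,0],[0,0,0,0,0,8.57,0],[0,0,0,0,0,8.57,0],[0,0,0,0,0,8.57,0],[0,0,0,0,0,0,0]],
])

```text
t: 6.05
tool_pos: [0.4021, 0.1224, 0.2264]
ee_rot: [[1.0, -0.02, -0.001], [-0.02, -1.0, -0.0], [-0.001, 0.0, -1.0]]
ft_force: [-1.3, -0.8, -2.6]
grip_width: 0.008
```

arm_command([
  [[0,0,0.035,0,0,0,0],[0,0,0.045,0,0,0,0],[0,0,0.045,0,0,0,0],[0,0,0.035,0,0,0,0],[0,0,0.005,0,0,0,0]],
])

```text
t: 6.55
tool_pos: [0.3986, 0.1224, 0.0579]
ee_rot: [[1.0, -0.015, -0.009], [-0.015, -1.0, -0.0], [-0.009, 0.0, -1.0]]
ft_force: [0.6, 0.1, -0.7]
grip_width: 0.0074
```

arm_command([
  [[0,0,0.004,0,0,0,0],[0,0,0.003,0,0,0,0],[0,0,0,0,0,0,0.0]],
])

```text
t: 6.85
tool_pos: [0.404, 0.1226, 0.0561]
ee_rot: [[1.0, -0.018, 0.003], [-0.018, -1.0, 0.0], [0.003, -0.0, -1.0]]
ft_force: [-0.3, 0.2, -1.3]
grip_width: 0.0076
```

arm_command([
  [[0,0,0.003,0,0,0,0],[0,0,0,0,0,0,0.0],[0,0,0,0,0,0,0.04],[0,0,0,0,0,0,0.04],[0,0,0,0,0,0,0.04]],
])

```text
t: 7.35
tool_pos: [0.4029, 0.1225, 0.0521]
ee_rot: [[1.0, -0.018, 0.001], [-0.018, -1.0, -0.0], [0.001, 0.0, -1.0]]
ft_force: [0.5, -0.1, -0.1]
grip_width: 0.0297
```

arm_command([
  [[0,0,-0.02,0,0,0,0.04],[0,0,-0.04,0,0,0,0.04],[0,0,-0.05,0,0,0,0.05],[0,0,-0.05,0,0,0,0.07],[0,0,0,0,0,0,0.07]],
])

```text
t: 7.85
tool_pos: [0.4069, 0.1227, 0.2187]
ee_rot: [[1.0, -0.018, 0.013], [-0.018, -1.0, 0.0], [0.013, -0.0, -1.0]]
ft_force: [0.7, -1.3, 0.1]
grip_width: 0.0616
```

Run:
```python
from h import *
c=cam("top"); cv2.imwrite("pics/top6.png",c["pixels"][:,:,::-1]); s=cam("scene"); crop(s,"s6",170,80,370,280,3)
crop(c,"t6",155,140,355,260,4); crop(c,"t6b",150,170,230,260,6)
print(bot.state()["tool_pos"])
```

```text
[0.40335987 0.12254138 0.21282163]
```

View pics/s6.png

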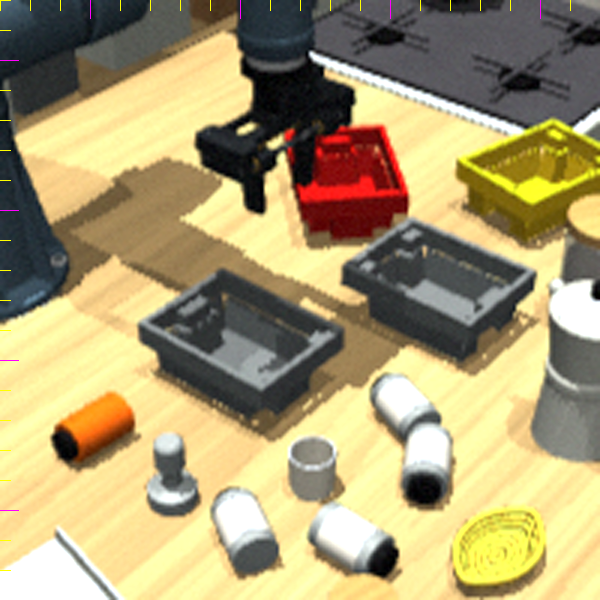

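View pics/t6.png

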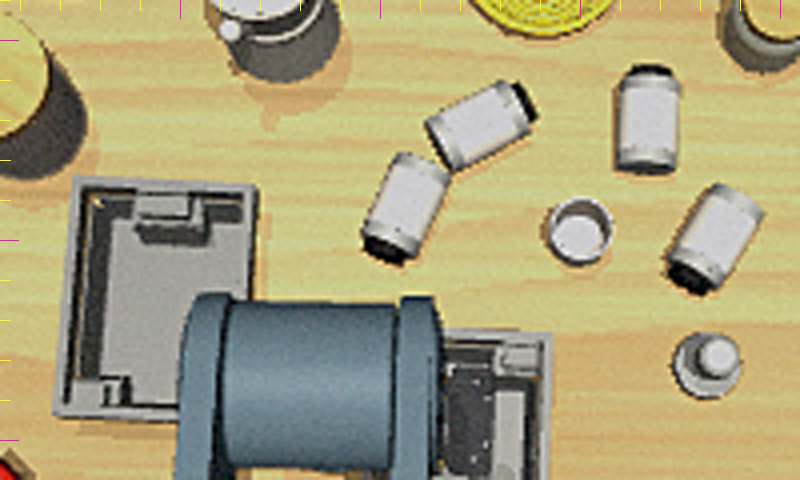

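View pics/t6b.png

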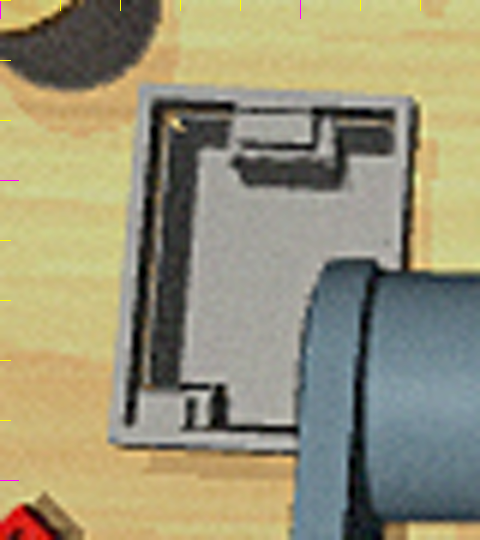

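```bash
cat >> h.py <<'E'
def plan(tx,ty,tz,yaw=None):
    """needed shift in tool axes to world target; yaw of tool y axis (deg)"""
    b=bot.state(); R=np.array(b["ee_rot"]); p=np.array(b["tool_pos"])
    d=R.T@(np.array([tx,ty,tz])-p); a=np.degrees(np.arctan2(R[1,1],R[0,1]))
    print("pos",p.round(4),"q6",np.degrees(b["q"][5]).round(1),"q1",np.degrees(b["q"][0]).round(1),"tooly ang",a.round(2),"shift tool",d.round(4),"norm",np.linalg.norm(d).round(3), "turn tool z deg (mod180)" ,None if yaw is None else ((a-yaw+90)%180-90).round(2))
E
python3 - <<'E'
from h import *
np.set_printoptions(precision=4,suppress=True)
c=cam("top"); s=cam("scene")
k=[(174.2,184.3),(218.8,186.3),(168.7,243.7)]
P=[onz(c,*p,0.075)[:2] for p in k]; print(P, "center",(P[1]+P[2])/2)
print(onz(c,300,197.7,0.052), tri(c,(300,197.7),s,(274,230.3)))
plan(0.583,-0.042,0.19,0)
E
```

```text
[array([0.6046, 0.3586]), array([0.6021, 0.2177]), array([0.4168, 0.3635])] center [0.5094 0.2906]
[ 0.577  -0.0409  0.052 ] (array([ 0.5802, -0.0389,  0.0481]), np.float64(0.004596009119189523))
pos [0.4016 0.1225 0.2103] q6 91.7 q1 0.7 tooly ang -91.07 shift tool [0.1845 0.1611 0.0199] norm 0.246 turn tool z deg (mod180) 88.93
```

arm_command([
  [[0.036,0.0325,0,0,0,0,0.07],[0.036,0.0325,0,0,0,0,0.07],[0.036,0.0325,0,0,0,0,0.07],[0.036,0.0325,0,0,0,0,0.07],[0.036,0.0325,0,0,0,0,0.07]],
])

```text
t: 8.55
tool_pos: [0.5795, -0.0445, 0.2087]
ee_rot: [[1.0, -0.019, -0.004], [-0.019, -1.0, 0.001], [-0.004, -0.001, -1.0]]
ft_force: [1.1, 0.2, -0.5]
grip_width: 0.07
```

arm_command([
  [[0,0,0,0,0,-8.3,0.07],[0,0,0,0,0,-8.3,0.07],[0,0,0,0,0,-8.3,0.07],[0,0,0,0,0,-8.3,0.07],[0,0,0,0,0,-8.3,0.07]],
])

```text
t: 9.05
tool_pos: [0.5782, -0.043, 0.2086]
ee_rot: [[0.757, 0.653, -0.005], [0.653, -0.757, 0.001], [-0.003, -0.004, -1.0]]
ft_force: [0.6, 0.0, 0.3]
grip_width: 0.0701
```

arm_command([
  [[0,0,0,0,0,-8.3,0.07],[0,0,0,0,0,-8.3,0.07],[0,0,0,0,0,-8.3,0.07],[0,0,0,0,0,-8.3,0.07],[0,0,0,0,0,-8.3,0.07]],
])

```text
t: 9.55
tool_pos: [0.5782, -0.043, 0.2087]
ee_rot: [[0.134, 0.991, -0.005], [0.991, -0.134, 0.001], [0.001, -0.005, -1.0]]
ft_force: [0.1, -0.2, -0.4]
grip_width: 0.07
```

arm_command([
  [[0,0,0,0,0,-8.3,0.07],[0,0,0,0,0,0,0.07]],
])

```text
t: 9.75
tool_pos: [0.5783, -0.043, 0.209]
ee_rot: [[-0.005, 1.0, -0.004], [1.0, 0.005, 0.001], [0.001, -0.004, -1.0]]
ft_force: [-1.7, 1.3, 0.6]
grip_width: 0.07
```

Run:
```python
from h import *
c=cam("top"); s=cam("scene"); crop(s,"s7",170,160,330,280,5); crop(c,"t7",155,140,355,260,4)
plan(0.580,-0.041,0.12,180)
```

```text
pos [ 0.5787 -0.0431  0.2098] q6 -16.0 q1 -16.0 tooly ang 0.01 shift tool [0.002  0.0016 0.0898] norm 0.09 turn tool z deg (mod180) 0.01
```

View pics/s7.png

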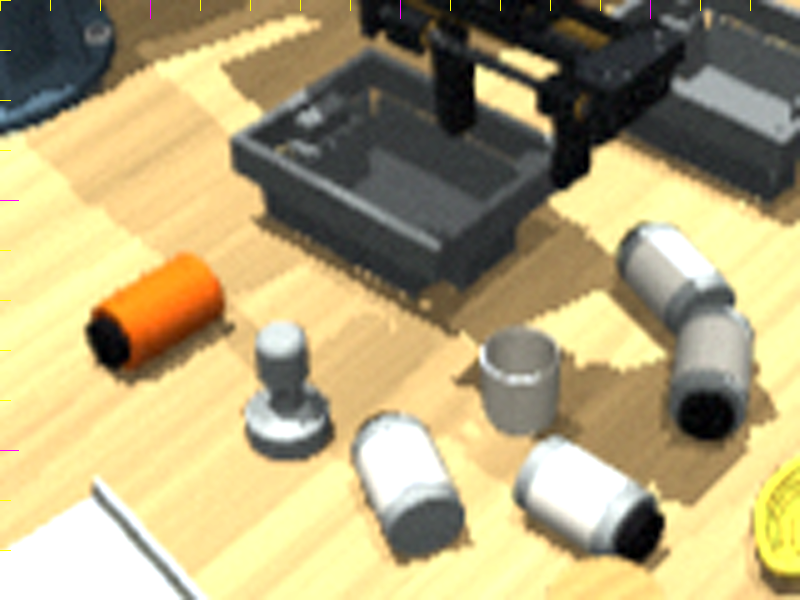

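arm_command([
  [[0.002,0.0015,0.04,0,0,0,0.075],[0,0,0.045,0,0,0,0.075],[0,0,0.045,0,0,0,0.075],[0,0,0.04,0,0,0,0.075],[0,0,0.017,0,0,0,0.075]],
], squeeze=15)

```text
t: 10.35
tool_pos: [0.5774, -0.0404, 0.0196]
ee_rot: [[-0.0, 1.0, -0.007], [1.0, 0.0, 0.002], [0.002, -0.007, -1.0]]
ft_force: [-0.5, 0.1, 1.3]
grip_width: 0.0752
```

arm_command([
  [[0,0,0,0,0,0,0.04],[0,0,0,0,0,0,0.04],[0,0,0,0,0,0,0.04],[0,0,0,0,0,0,0.04],[0,0,0,0,0,0,0.04]],
])

```text
t: 10.85
tool_pos: [0.5823, -0.0416, 0.0263]
ee_rot: [[-0.004, 1.0, 0.003], [1.0, 0.004, -0.001], [-0.001, 0.003, -1.0]]
ft_force: [-0.9, -0.2, 2.9]
grip_width: 0.0507
```

arm_command([
  [[0,0,-0.03,0,0,0,0.04],[0,0,-0.04,0,0,0,0.04],[0,0,-0.045,0,0,0,0.04],[0,0,-0.03,0,0,0,0.04]],
])

```text
t: 11.25
tool_pos: [0.582, -0.0415, 0.1735]
ee_rot: [[-0.004, 1.0, 0.004], [1.0, 0.004, -0.001], [-0.001, 0.004, -1.0]]
ft_force: [0.7, -0.0, -0.7]
grip_width: 0.051
```

Run:
```python
from h import *
c=cam("top"); s=cam("scene"); crop(s,"s8",170,130,370,280,4)
plan(0.505,0.294,0.16,179)
```

```text
pos [ 0.5843 -0.0421  0.1759] q6 -16.0 q1 -15.7 tooly ang 0.23 shift tool [ 0.3364 -0.0781  0.0141] norm 0.346 turn tool z deg (mod180) 1.23
```

View pics/s8.png

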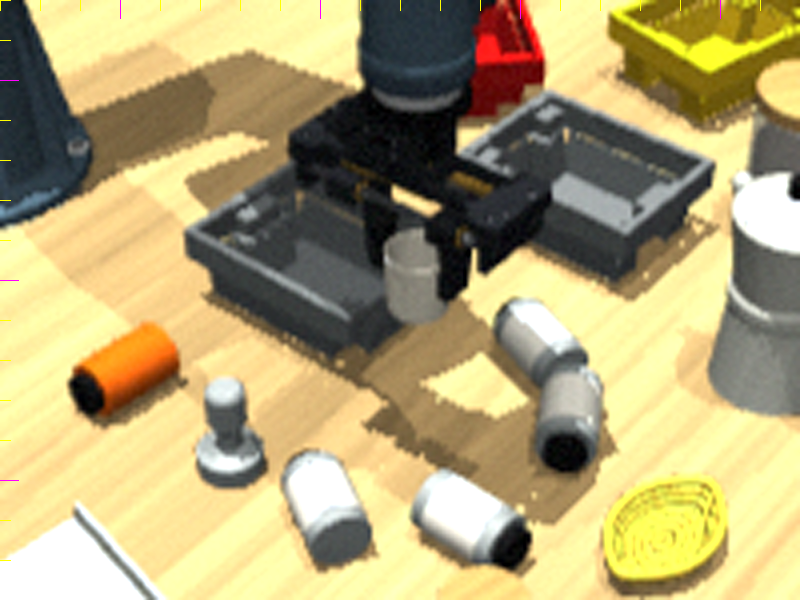

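arm_command([
  [[0.048,-0.011,0,0,0,0,0.04],[0.048,-0.011,0,0,0,0,0.04],[0.048,-0.011,0,0,0,0,0.04],[0.048,-0.011,0,0,0,0,0.04],[0.048,-0.011,0,0,0,0,0.04]],
])

```text
t: 11.85
tool_pos: [0.5235, 0.2001, 0.1685]
ee_rot: [[-0.004, 1.0, -0.002], [1.0, 0.004, -0.0], [-0.0, -0.002, -1.0]]
ft_force: [0.6, -0.2, -1.4]
grip_width: 0.0507
```

arm_command([
  [[0.048,-0.011,0,0,0,0.6,0.04],[0.048,-0.011,0,0,0,0.6,0.04],[0,0,0,0,0,0,0.04],[0,0,0,0,0,0,0.04]],
])

```text
t: 12.25
tool_pos: [0.5019, 0.2952, 0.1684]
ee_rot: [[0.014, 1.0, -0.002], [1.0, -0.014, -0.001], [-0.001, -0.002, -1.0]]
ft_force: [-0.1, -0.2, -1.4]
grip_width: 0.0507
```

Run:
```python
from h import *
c=cam("top"); s=cam("scene"); crop(s,"s9",230,90,380,210,5); crop(c,"t9",150,150,250,260,5)
plan(0.505,0.294,0.027,179)
```

```text
pos [0.5029 0.2934 0.1688] q6 19.6 q1 18.6 tooly ang -0.99 shift tool [0.0007 0.0022 0.1418] norm 0.142 turn tool z deg (mod180) 0.01
```

View pics/s9.png

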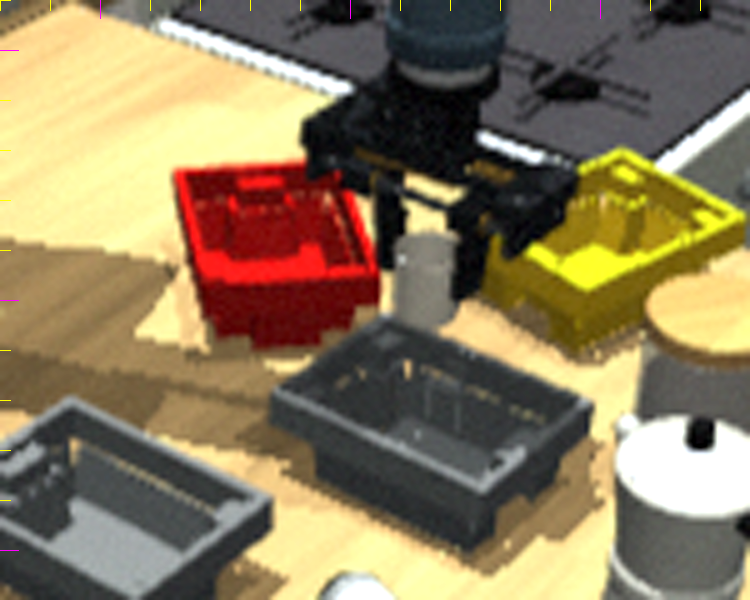

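arm_command([
  [[0,0.001,0.04,0,0,0,0.04],[0,0,0.045,0,0,0,0.04],[0,0,0.035,0,0,0,0.04],[0,0,0.015,0,0,0,0.04],[0,0,0,0,0,0,0.04]],
])

```text
t: 12.85
tool_pos: [0.5029, 0.2925, 0.0324]
ee_rot: [[0.019, 1.0, -0.005], [1.0, -0.019, -0.002], [-0.002, -0.005, -1.0]]
ft_force: [-0.1, 0.2, 0.2]
grip_width: 0.0505
```

arm_command([
  [[0,0,0.003,0,0,0,0.04],[0,0,0,0,0,0,0.04]],
])

```text
t: 13.05
tool_pos: [0.5058, 0.2947, 0.0335]
ee_rot: [[0.017, 1.0, 0.003], [1.0, -0.017, 0.001], [0.001, 0.003, -1.0]]
ft_force: [-0.1, 0.4, -1.1]
grip_width: 0.0508
```

arm_command([
  [[0,0,0.003,0,0,0,0.04],[0,0,0,0,0,0,0.04]],
])

```text
t: 13.25
tool_pos: [0.5047, 0.2948, 0.0296]
ee_rot: [[0.017, 1.0, 0.002], [1.0, -0.017, 0.0], [0.001, 0.002, -1.0]]
ft_force: [-0.1, 0.1, -1.2]
grip_width: 0.0513
```

arm_command([
  [[0,0,0.002,0,0,0,0.04],[0,0,0,0,0,0,0.04]],
])

```text
t: 13.45
tool_pos: [0.505, 0.295, 0.0286]
ee_rot: [[0.016, 1.0, 0.002], [1.0, -0.016, 0.001], [0.001, 0.002, -1.0]]
ft_force: [-4.6, -0.8, 10.0]
grip_width: 0.0508
```

Contact with the floor, so I'll open slightly and go up.

arm_command([
  [[0,0,-0.0015,0,0,0,0.04],[0,0,0,0,0,0,0.066],[0,0,0,0,0,0,0.066],[0,0,0,0,0,0,0.066],[0,0,-0.01,0,0,0,0.066]],
])

```text
t: 13.95
tool_pos: [0.5029, 0.294, 0.0371]
ee_rot: [[0.017, 1.0, -0.003], [1.0, -0.017, -0.001], [-0.001, -0.003, -1.0]]
ft_force: [-0.6, 0.8, -0.0]
grip_width: 0.066
```

arm_command([
  [[0,0,-0.02,0,0,0,0.066],[0,0,-0.04,0,0,0,0.066],[0,0,-0.05,0,0,0,0.066],[0,0,-0.05,0,0,0,0.066],[0,0,-0.03,0,0,0,0.066]],
])

```text
t: 14.45
tool_pos: [0.5055, 0.295, 0.2336]
ee_rot: [[0.017, 1.0, 0.006], [1.0, -0.017, 0.002], [0.002, 0.006, -1.0]]
ft_force: [0.2, 0.3, -0.4]
grip_width: 0.0659
```

Run:
```python
from h import *
plan(0.402,0.1225,0.2,90)
```

```text
pos [0.5055 0.295  0.2336] q6 19.6 q1 18.7 tooly ang -0.96 shift tool [-0.1743 -0.1008  0.0327] norm 0.204 turn tool z deg (mod180) 89.04
```

arm_command([
  [[-0.035,-0.02,0,0,0,0,0.04],[-0.035,-0.02,0,0,0,0,0.04],[-0.035,-0.02,0,0,0,0,0.04],[-0.035,-0.02,0,0,0,0,0.04],[-0.035,-0.02,0,0,0,0,0.04]],
])

```text
t: 14.95
tool_pos: [0.4002, 0.1202, 0.2288]
ee_rot: [[0.016, 1.0, 0.001], [1.0, -0.016, -0.0], [-0.0, 0.001, -1.0]]
ft_force: [1.1, -1.5, 0.8]
grip_width: 0.0401
```

arm_command([
  [[0,0,0,0,0,-8.2,0.04],[0,0,0,0,0,-8.2,0.04],[0,0,0,0,0,-8.2,0.04],[0,0,0,0,0,-8.2,0.04],[0,0,0,0,0,-8.2,0.04]],
])

```text
t: 15.45
tool_pos: [0.4012, 0.1211, 0.2289]
ee_rot: [[-0.648, 0.762, 0.001], [0.762, 0.648, 0.0], [-0.001, 0.001, -1.0]]
ft_force: [0.3, -0.2, -0.2]
grip_width: 0.0398
```

arm_command([
  [[0,0,0,0,0,-8.2,0.04],[0,0,0,0,0,-8.2,0.04],[0,0,0,0,0,-8.2,0.04],[0,0,0,0,0,-8.2,0.04],[0,0,0,0,0,-8.2,0.04]],
])

```text
t: 15.95
tool_pos: [0.4012, 0.1212, 0.2288]
ee_rot: [[-0.989, 0.15, 0.001], [0.15, 0.989, -0.0], [-0.001, 0.0, -1.0]]
ft_force: [-0.1, -0.1, 0.3]
grip_width: 0.0399
```

arm_command([
  [[0,0,0,0,0,-8.0,0.04],[0,0,0,0,0,0,0.04]],
])

```text
t: 16.15
tool_pos: [0.4012, 0.1212, 0.2288]
ee_rot: [[-1.0, 0.016, 0.001], [0.016, 1.0, -0.0], [-0.001, -0.0, -1.0]]
ft_force: [-0.2, 0.1, 0.4]
grip_width: 0.0399
```

Run:
```python
from h import *
c=cam("top"); s=cam("scene"); crop(s,"s10",210,110,360,230,5); crop(c,"t10",150,160,310,280,5)
plan(0.402,0.1225,0.09,89)
```

```text
pos [0.4012 0.1212 0.2286] q6 -88.3 q1 0.5 tooly ang 88.82 shift tool [-0.0007  0.0013  0.1386] norm 0.139 turn tool z deg (mod180) -0.18
```

View pics/s10.png

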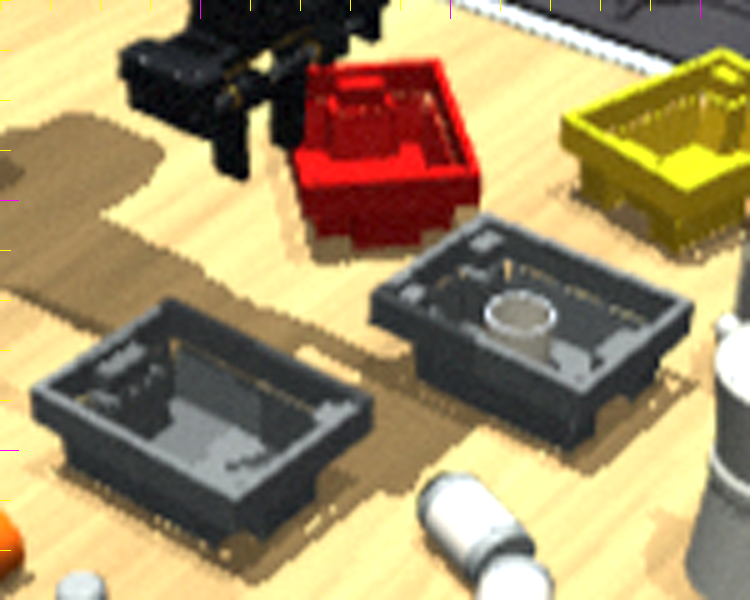

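View pics/t10.png

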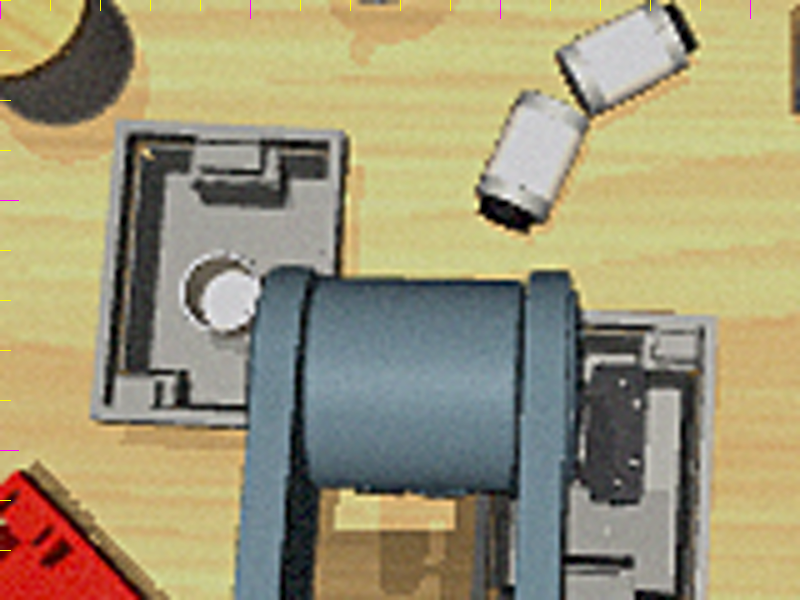

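Run:
```python
from h import *
np.set_printoptions(precision=4,suppress=True)
s=cam("scene");c=cam("top")
for n,k in (("top",[(33,395),(165,300),(373,402),(235,500)]),("low",[(372,292),(487,213),(692,303),(578,392)])):
    P=np.array([onz(s,210+u/5,110+v/5,0.075)[:2] for u,v in k]); print(n,P.tolist(),P.mean(0), np.degrees(np.arctan2(*(P[2]-P[1])[::-1])),np.degrees(np.arctan2(*(P[3]-P[0])[::-1])))
# top view corners: crate_top right-top (716,316)/5, low: (118,122),(345,130),(93,418)
a=[onz(c,150+u/5,160+v/5,0.075)[:2] for u,v in((716,318),(118,122),(345,131),(93,418))]; print(a)
```

```text
top [[0.3167838487618948, -0.019501822431272853], [0.3118071364512037, 0.12238605608004427], [0.5039151413925673, 0.12062922199440262], [0.4972233016007913, -0.018062050816651243]] [0.4074 0.0514] -0.5239572004632251 0.4571676815656961
low [[0.4231894160983982, 0.22514008884673753], [0.4275956272371291, 0.3657185083567279], [0.6138525319997045, 0.36058660560780564], [0.6076110371298267, 0.21838078765020608]] [0.5181 0.2925] -1.5782609292424667 -2.09902805815122
[array([ 0.4897, -0.0196]), array([0.6042, 0.3604]), array([0.6024, 0.2171]), array([0.4171, 0.3638])]
```

arm_command([
  [[-0.002,0.0015,0.04,0,0,0,0.04],[0,0,0.045,0,0,0,0.04],[0,0,0.045,0,0,0,0.04],[0,0,0.035,0,0,0,0.04],[0,0,0.009,0,0,0,0.04]],
], squeeze=55)

```text
t: 16.85
tool_pos: [0.4001, 0.1226, 0.0509]
ee_rot: [[-1.0, 0.019, -0.007], [0.019, 1.0, -0.0], [0.007, -0.0, -1.0]]
ft_force: [-0.2, 0.1, 0.1]
grip_width: 0.0402
```

arm_command([
  [[0,0,0,0,0,0,0.0],[0,0,0,0,0,0,0.0],[0,0,0,0,0,0,0.0],[0,0,0,0,0,0,0.0],[0,0,0,0,0,0,0.0]],
])

```text
t: 17.35
tool_pos: [0.4045, 0.1228, 0.0556]
ee_rot: [[-1.0, 0.017, 0.003], [0.017, 1.0, 0.0], [-0.003, 0.0, -1.0]]
ft_force: [-0.6, 0.5, 7.4]
grip_width: 0.0078
```

arm_command([
  [[0,0,-0.02,0,0,0,0.0],[0,0,-0.04,0,0,0,0.0],[0,0,-0.045,0,0,0,0.0],[0,0,-0.045,0,0,0,0.0],[0,0,-0.03,0,0,0,0.0]],
])

```text
t: 17.85
tool_pos: [0.4039, 0.1228, 0.2377]
ee_rot: [[-1.0, 0.017, 0.004], [0.017, 1.0, 0.0], [-0.004, 0.0, -1.0]]
ft_force: [1.4, 0.1, -2.3]
grip_width: 0.0075
```

Run:
```python
from h import *
c=cam("top");c=cam("top")
plan(0.404+.111,0.1225+.239,0.235,89)
```

```text
pos [0.4059 0.1228 0.239 ] q6 -88.3 q1 0.7 tooly ang 89.04 shift tool [-0.1051  0.2405  0.0051] norm 0.262 turn tool z deg (mod180) 0.04
```

arm_command([
  [[-0.0175,0.04,0,0,0,0,0.0],[-0.0175,0.04,0,0,0,0,0.0],[-0.0175,0.04,0,0,0,0,0.0],[-0.0175,0.04,0,0,0,0,0.0],[-0.0175,0.04,0,0,0,0,0.0]],
])

```text
t: 18.45
tool_pos: [0.4936, 0.3225, 0.2318]
ee_rot: [[-1.0, 0.017, -0.003], [0.017, 1.0, -0.001], [0.003, -0.001, -1.0]]
ft_force: [0.5, -0.5, -1.4]
grip_width: 0.0079
```

arm_command([
  [[-0.0175,0.04,0,0,0,0,0.0],[0,0,0.03,0,0,0,0.0],[0,0,0.02,0,0,0,0.0],[0,0,0,0,0,0,0.0],[0,0,0,0,0,0,0.0]],
])

```text
t: 18.95
tool_pos: [0.5114, 0.3604, 0.1828]
ee_rot: [[-1.0, 0.017, -0.003], [0.017, 1.0, -0.001], [0.003, -0.001, -1.0]]
ft_force: [0.0, 0.1, -1.7]
grip_width: 0.0074
```

Run:
```python
from h import *
c=cam("top"); s=cam("scene"); crop(s,"s11",250,70,390,210,5); crop(c,"t11",150,150,250,260,6)
plan(0.404+.111,0.1225+.239,0.121,89)
```

```text
pos [0.5128 0.3609 0.1851] q6 -64.7 q1 24.3 tooly ang 89.02 shift tool [-0.0021  0.0006  0.0641] norm 0.064 turn tool z deg (mod180) 0.02
```

View pics/s11.png

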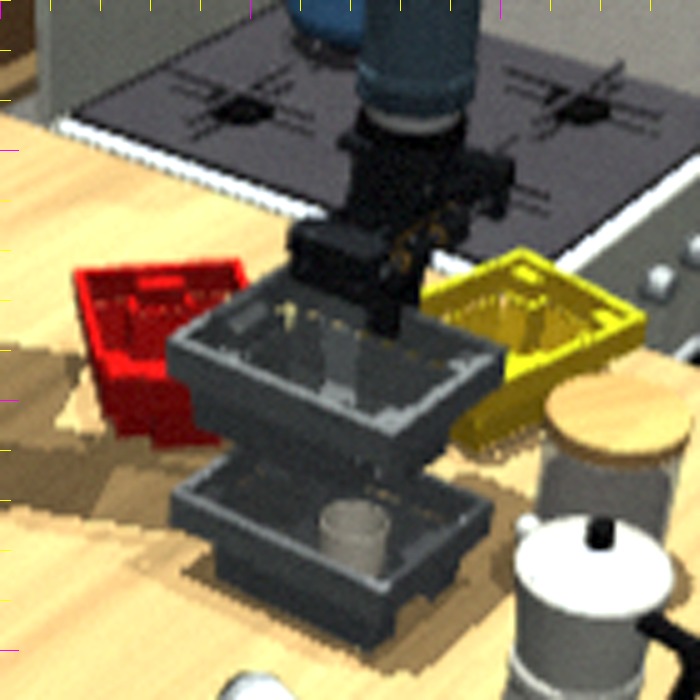

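View pics/t11.png

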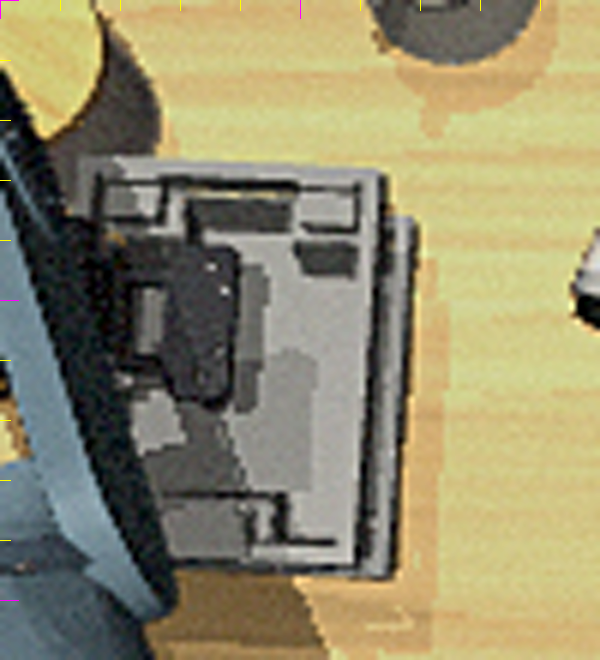

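Run:
```python
from h import *
np.set_printoptions(precision=4,suppress=True)
s=cam("scene");c=cam("top")
zu=bot.state()["tool_pos"][2]+.0205; print(zu)
f=lambda cc,ox,oy,k,L,z:np.array([onz(cc,ox+u/k,oy+v/k,z)[:2] for u,v in L])
U=f(s,250,70,5,[(168,337),(503,350),(393,435)],zu); L=f(s,250,70,5,[(172,500),(490,507),(378,588)],.075)
print(U,L,"diff",U-L,(U-L)[:2].mean(0))
U=f(c,150,150,6,[(382,172),(357,572)],zu); L=f(c,150,150,6,[(413,217),(388,577)],.075); print(U,L,U-L)
```

```text
0.20622652273172837
[[0.4197 0.221 ]
 [0.6101 0.3526]
 [0.6089 0.215 ]] [[0.4294 0.217 ]
 [0.6153 0.3553]
 [0.6051 0.2222]] diff [[-0.0097  0.004 ]
 [-0.0052 -0.0027]
 [ 0.0038 -0.0072]] [-0.0075  0.0006]
[[0.5953 0.2157]
 [0.4052 0.2179]] [[0.6025 0.2176]
 [0.4129 0.2215]] [[-0.0072 -0.0019]
 [-0.0077 -0.0035]]
```

arm_command([
  [[-0.004,0.001,0.015,0,0,0,0.0],[0,0,0.02,0,0,0,0.0],[0,0,0.003,0,0,0,0.0],[0,0,0,0,0,0,0.0]],
])

```text
t: 19.55
tool_pos: [0.5158, 0.3614, 0.1451]
ee_rot: [[-1.0, 0.017, -0.002], [0.017, 1.0, -0.001], [0.002, -0.001, -1.0]]
ft_force: [-1.0, -0.5, -1.7]
grip_width: 0.0075
```

Run:
```python
from h import *
c=cam("top"); s=cam("scene"); crop(s,"s12",270,100,370,210,7); crop(c,"t12",150,160,240,260,6)
plan(0.404+.111,0.1225+.239,0.121,89)
```

```text
pos [0.5167 0.3619 0.1468] q6 -64.8 q1 24.2 tooly ang 89.03 shift tool [ 0.0018 -0.0005  0.0258] norm 0.026 turn tool z deg (mod180) 0.03
```

View pics/s12.png

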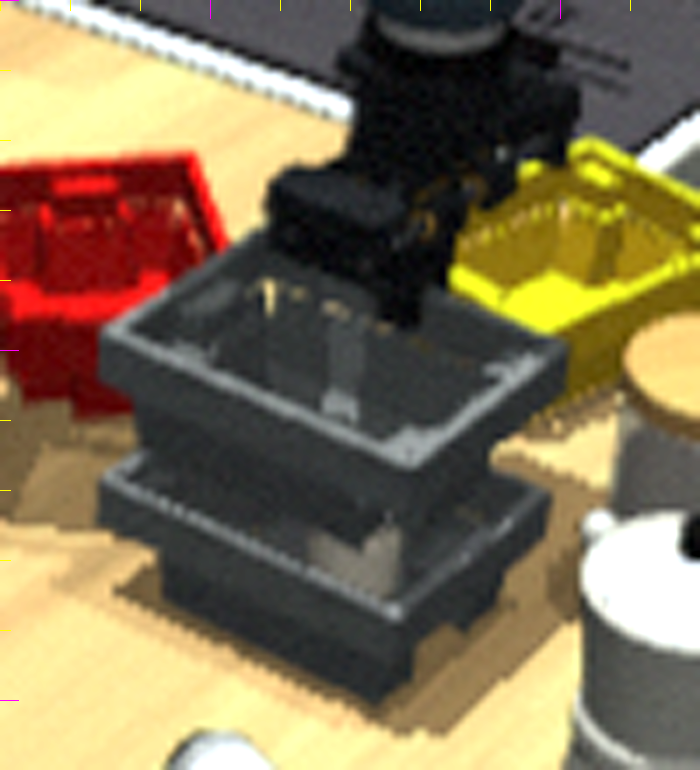

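View pics/t12.png

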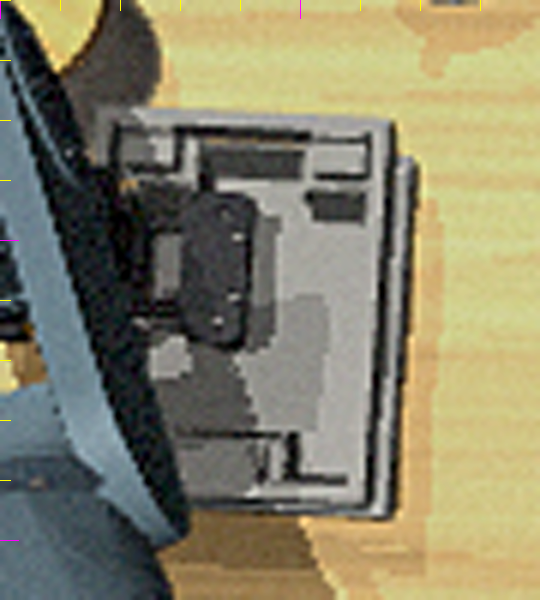

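Run:
```python
from h import *
np.set_printoptions(precision=4,suppress=True)
s=cam("scene");c=cam("top")
zu=bot.state()["tool_pos"][2]+.0205; print(zu)
f=lambda cc,ox,oy,k,L,z:np.array([onz(cc,ox+u/k,oy+v/k,z)[:2] for u,v in L])
U=f(s,270,100,7,[(102,333),(566,345),(408,467)],zu); L=f(s,270,100,7,[(102,478),(549,493),(398,618)],.075)
print(U,L,"diff",U-L,(U-L)[:2].mean(0))
U=f(c,150,160,6,[(392,122),(370,506)],zu); L=f(c,150,160,6,[(414,159),(390,516)],.075); print(U,L,U-L)
```

```text
0.16775276237897052
[[0.4256 0.22  ]
 [0.6136 0.3573]
 [0.6105 0.2167]] [[0.4232 0.2261]
 [0.6134 0.3616]
 [0.6106 0.2217]] diff [[ 0.0024 -0.0061]
 [ 0.0002 -0.0043]
 [-0.0002 -0.005 ]] [ 0.0013 -0.0052]
[[0.5995 0.2163]
 [0.4111 0.2176]] [[0.6015 0.217 ]
 [0.4135 0.2205]] [[-0.0019 -0.0008]
 [-0.0023 -0.0029]]
```

arm_command([
  [[0,0.0015,0.008,0,0,0,0.0],[0,0,0.008,0,0,0,0.0],[0,0,0.003,0,0,0,0.0],[0,0,0,0,0,0,0.0]],
])

```text
t: 20.15
tool_pos: [0.5156, 0.363, 0.126]
ee_rot: [[-1.0, 0.017, -0.002], [0.017, 1.0, -0.001], [0.002, -0.001, -1.0]]
ft_force: [-0.5, -0.2, -2.4]
grip_width: 0.0077
```

arm_command([
  [[0,0,0.003,0,0,0,0.0],[0,0,0,0,0,0,0.0]],
])

```text
t: 20.35
tool_pos: [0.5162, 0.3632, 0.1239]
ee_rot: [[-1.0, 0.017, -0.0], [0.017, 1.0, -0.0], [0.0, -0.0, -1.0]]
ft_force: [0.5, 0.0, -1.8]
grip_width: 0.0077
```

arm_command([
  [[0,0,0.002,0,0,0,0.0],[0,0,0,0,0,0,0.0]],
])

```text
t: 20.55
tool_pos: [0.5166, 0.3636, 0.1229]
ee_rot: [[-1.0, 0.017, 0.001], [0.017, 1.0, 0.0], [-0.001, 0.0, -1.0]]
ft_force: [-1.0, 0.3, 1.0]
grip_width: 0.0076
```

arm_command([
  [[0,0,0.002,0,0,0,0.0],[0,0,0,0,0,0,0.0]],
])

```text
t: 20.75
tool_pos: [0.5168, 0.3641, 0.1223]
ee_rot: [[-1.0, 0.016, 0.002], [0.016, 1.0, 0.001], [-0.002, 0.001, -1.0]]
ft_force: [-3.9, 1.2, 9.5]
grip_width: 0.0075
```

Run:
```python
from h import *
s=cam("scene"); crop(s,"s13",270,100,370,210,7)
plan(0.5,0.36,0.121,89); print(bot.state()["ft_force"])
```

```text
pos [0.5169 0.3641 0.1223] q6 -64.7 q1 24.4 tooly ang 89.06 shift tool [ 0.0168 -0.0044  0.0013] norm 0.017 turn tool z deg (mod180) 0.06
[-3.59043174  1.21478304  8.79979449]
```

View pics/s13.png

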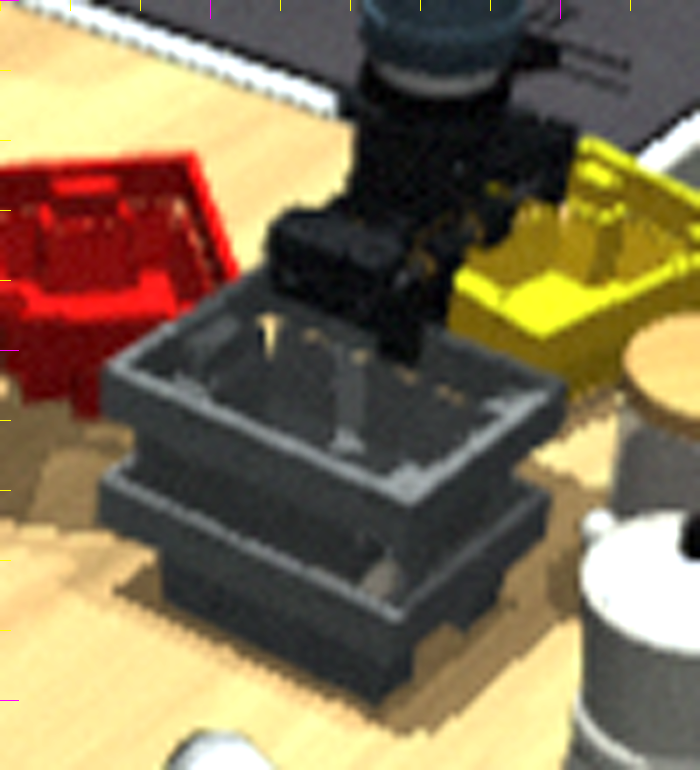

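The crate is seated: contact at 9 N, with its origin about 67.5 mm up. Releasing.

arm_command([
  [[0,0,-0.001,0,0,0,0.0],[0,0,0,0,0,0,0.035],[0,0,0,0,0,0,0.035],[0,0,0,0,0,0,0.035],[0,0,-0.01,0,0,0,0.035]],
])

```text
t: 21.3
tool_pos: [0.5152, 0.3627, 0.1297]
ee_rot: [[-1.0, 0.017, -0.003], [0.017, 1.0, -0.001], [0.003, -0.002, -1.0]]
ft_force: [0.7, 0.6, 0.1]
grip_width: 0.0344
```

arm_command([
  [[0,0,-0.03,0,0,0,0.035],[0,0,-0.04,0,0,0,0.035],[0,0,-0.04,0,0,0,0.035],[0.02,-0.04,0,0,0,0,0.06],[0.02,-0.04,0,0,0,0,0.06]],
])

```text
t: 21.8
tool_pos: [0.4757, 0.2839, 0.2437]
ee_rot: [[-1.0, 0.015, 0.004], [0.015, 1.0, 0.001], [-0.004, 0.001, -1.0]]
ft_force: [-0.3, -0.3, -0.6]
grip_width: 0.0489
```

arm_command([
  [[0.0,-0.049,0,0,0,0,0.06],[0.0,-0.049,0,0,0,0,0.06],[0.0,-0.049,0,0,0,0,0.06],[0.0,-0.049,0,0,0,0,0.06],[0.0,-0.049,0,0,0,0,0.06]],
])

```text
t: 22.3
tool_pos: [0.4706, 0.0372, 0.2422]
ee_rot: [[-1.0, 0.017, 0.002], [0.017, 1.0, -0.0], [-0.002, -0.0, -1.0]]
ft_force: [0.5, -0.0, -0.2]
grip_width: 0.06
```

Run:
```python
from h import *
c=cam("top"); s=cam("scene"); crop(s,"s14",270,100,370,210,7); crop(c,"t14",150,160,250,260,7); crop(c,"t15",235,140,355,250,6); crop(s,"s15",180,190,330,310,5)
plan(0.4763,-0.145,0.2,None)
```

```text
pos [0.4711 0.0338 0.2421] q6 -98.9 q1 -10.3 tooly ang 88.64 shift tool [-0.0093 -0.1785  0.0425] norm 0.184 turn tool z deg (mod180) None
```

View pics/s14.png

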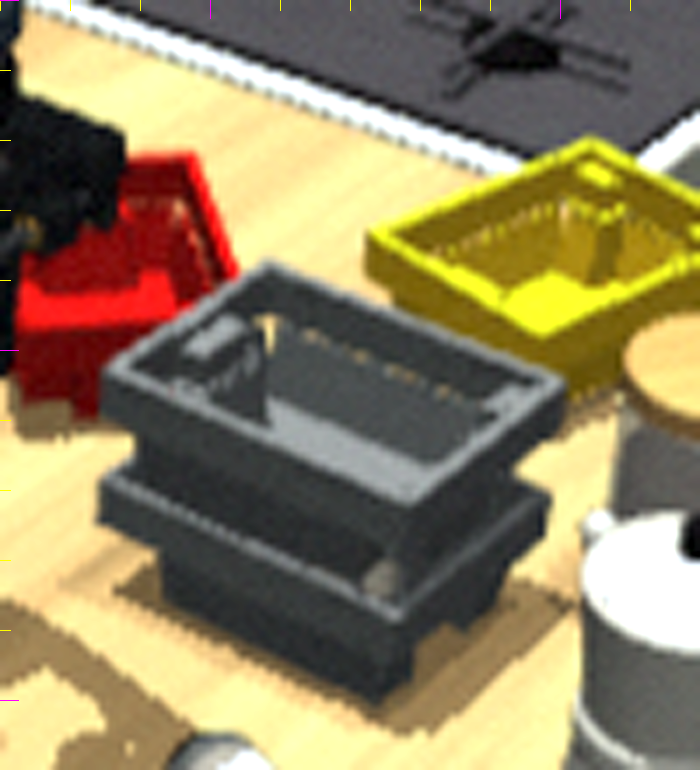

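View pics/t14.png

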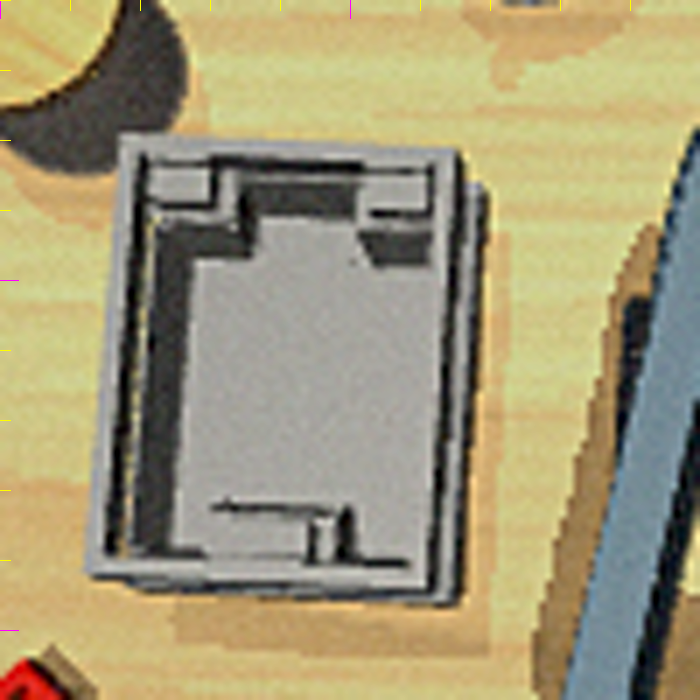

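View pics/t15.png

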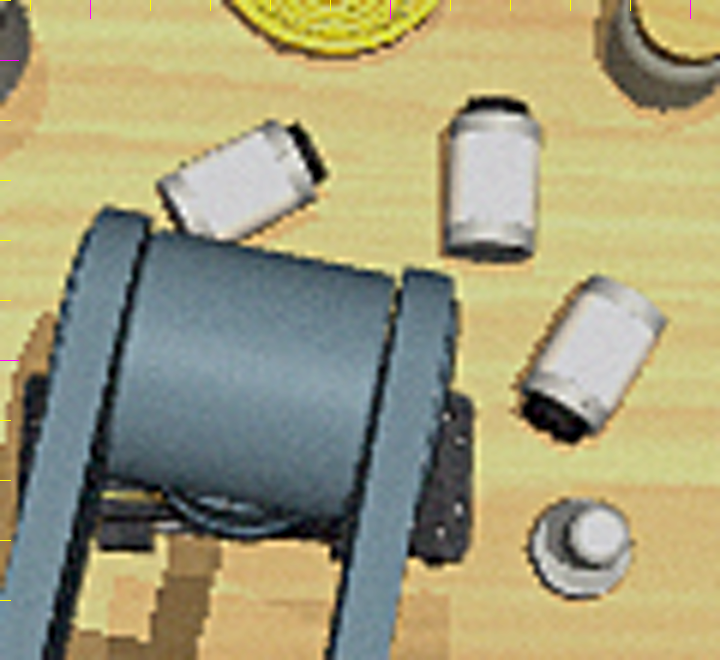

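View pics/s15.png

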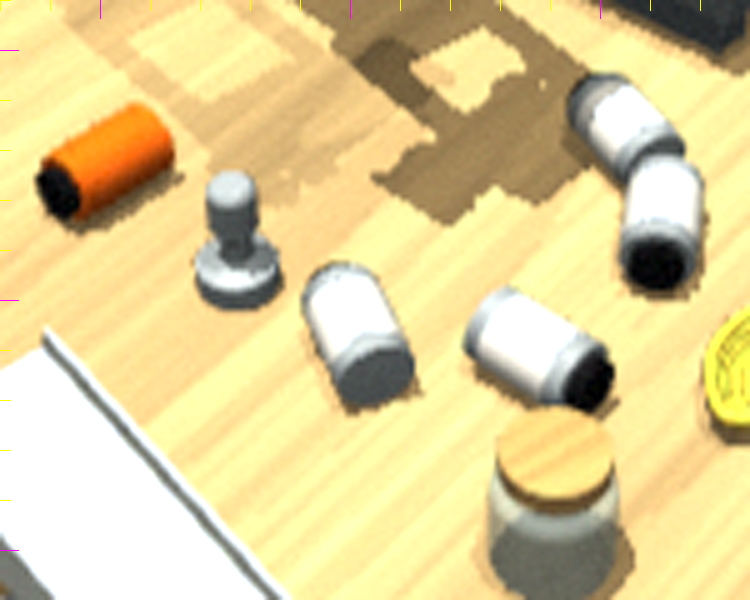

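Run:
```python
from h import *
np.set_printoptions(precision=4,suppress=True)
s=cam("scene");c=cam("top")
print(onz(c,335,228.5,.082), tri(c,(335,228.5),s,(226.4,227)), onz(c,331.5,231.2,0.012))
f=lambda cc,ox,oy,k,L,z:np.array([onz(cc,ox+u/k,oy+v/k,z)[:2] for u,v in L])
# stack
U=f(s,270,100,7,[(102,373),(268,262),(566,383),(408,502)],.142); L=f(s,270,100,7,[(102,483),(549,493),(398,618)],.075); print(U.mean(0),(L[0]+L[1])/2,U-L[[0,0,1,2]])
U=f(c,150,160,7,[(120,134),(460,150),(430,595),(88,575)],.142);print(U.mean(0))
plan(0.4763,-0.145,0.16,None)
```

```text
[ 0.4769 -0.1492  0.082 ] (array([ 0.4792, -0.1469,  0.0819]), np.float64(0.004557408320483976)) [ 0.4764 -0.148   0.012 ]
[0.5181 0.2942] [0.5197 0.292 ] [[-0.0019  0.0003]
 [ 0.0011  0.1435]
 [ 0.      0.0019]
 [-0.0028  0.003 ]]
[0.5086 0.2926]
pos [0.4711 0.038  0.2419] q6 -98.7 q1 -9.8 tooly ang 88.84 shift tool [-0.0089 -0.1828  0.0818] norm 0.201 turn tool z deg (mod180) None
```

arm_command([
  [[-0.0025,-0.046,0.0,0,0,0,0.06],[-0.0025,-0.046,0.0,0,0,0,0.06],[-0.0025,-0.046,0.0,0,0,0,0.06],[-0.0025,-0.046,0.0,0,0,0,0.06],[0,0,0.04,0,0,0,0.06]],
])

```text
t: 23.0
tool_pos: [0.4821, -0.1503, 0.2063]
ee_rot: [[-1.0, 0.019, 0.01], [0.019, 1.0, -0.007], [-0.011, -0.007, -1.0]]
ft_force: [1.2, 0.2, 0.5]
grip_width: 0.0599
```

arm_command([
  [[0,0,0.045,0,0,0,0.06],[0,0,0.02,0,0,0,0.06],[0,0,0,0,0,0,0.06]],
])

```text
t: 23.3
tool_pos: [0.4761, -0.1423, 0.133]
ee_rot: [[-1.0, 0.015, -0.006], [0.015, 1.0, 0.004], [0.006, 0.004, -1.0]]
ft_force: [-0.7, -0.1, 0.1]
grip_width: 0.0601
```

Run:
```python
from h import *
s=cam("scene"); crop(s,"s16",180,170,330,290,5)
plan(0.478,-0.147,0.048,89)
```

```text
pos [ 0.4775 -0.1432  0.1353] q6 -119.5 q1 -30.4 tooly ang 89.16 shift tool [-0.0008 -0.0039  0.0873] norm 0.087 turn tool z deg (mod180) 0.16
```

View pics/s16.png

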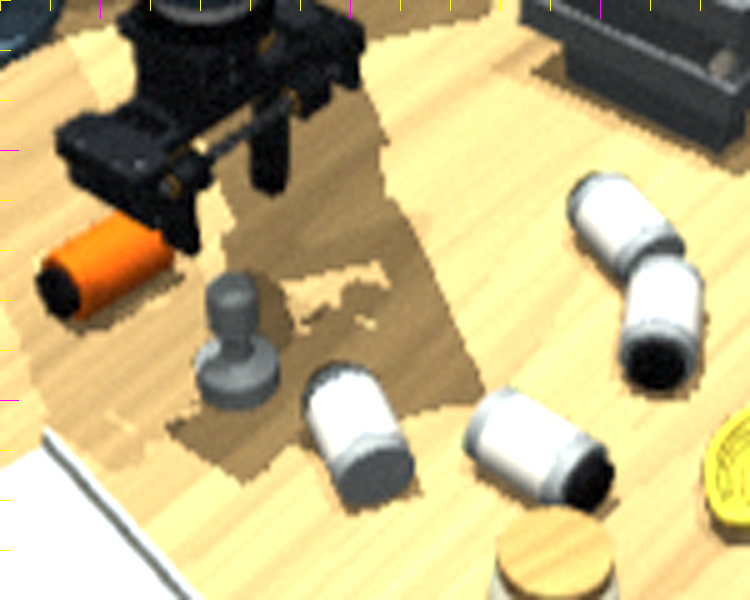

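arm_command([
  [[-0.001,-0.004,0.02,0,0,0,0.06],[0,0,0.03,0,0,0,0.06],[0,0,0.025,0,0,0,0.06],[0,0,0.01,0,0,0,0.06],[0,0,0,0,0,0,0.06]],
], squeeze=40)

```text
t: 23.85
tool_pos: [0.4791, -0.1486, 0.0515]
ee_rot: [[-1.0, 0.016, -0.0], [0.016, 1.0, 0.0], [0.0, 0.0, -1.0]]
ft_force: [0.5, -0.0, 0.1]
grip_width: 0.0598
```

arm_command([
  [[0,0,0,0,0,0,0.02],[0,0,0,0,0,0,0.02],[0,0,0,0,0,0,0.02],[0,0,0,0,0,0,0.02],[0,0,0,0,0,0,0.02]],
])

```text
t: 24.35
tool_pos: [0.4793, -0.149, 0.0521]
ee_rot: [[-1.0, 0.017, 0.001], [0.017, 1.0, 0.0], [-0.001, 0.0, -1.0]]
ft_force: [0.7, 3.9, 6.1]
grip_width: 0.0308
```

arm_command([
  [[0,0,-0.02,0,0,0,0.02],[0,0,-0.04,0,0,0,0.02],[0,0,-0.045,0,0,0,0.02],[0,0,-0.045,0,0,0,0.02],[0,0,-0.04,0,0,0,0.02]],
])

```text
t: 24.85
tool_pos: [0.4781, -0.149, 0.2427]
ee_rot: [[-1.0, 0.017, -0.0], [0.017, 1.0, -0.0], [0.0, -0.0, -1.0]]
ft_force: [0.5, -1.1, -3.8]
grip_width: 0.0305
```

Run:
```python
from h import *
c=cam("top"); s=cam("scene"); crop(s,"s17",180,110,330,260,5)
plan(0.511,0.294,0.24,89)
```

```text
pos [ 0.4813 -0.1508  0.2471] q6 -119.9 q1 -30.9 tooly ang 89.04 shift tool [-0.0222  0.4453  0.0048] norm 0.446 turn tool z deg (mod180) 0.04
```

View pics/s17.png

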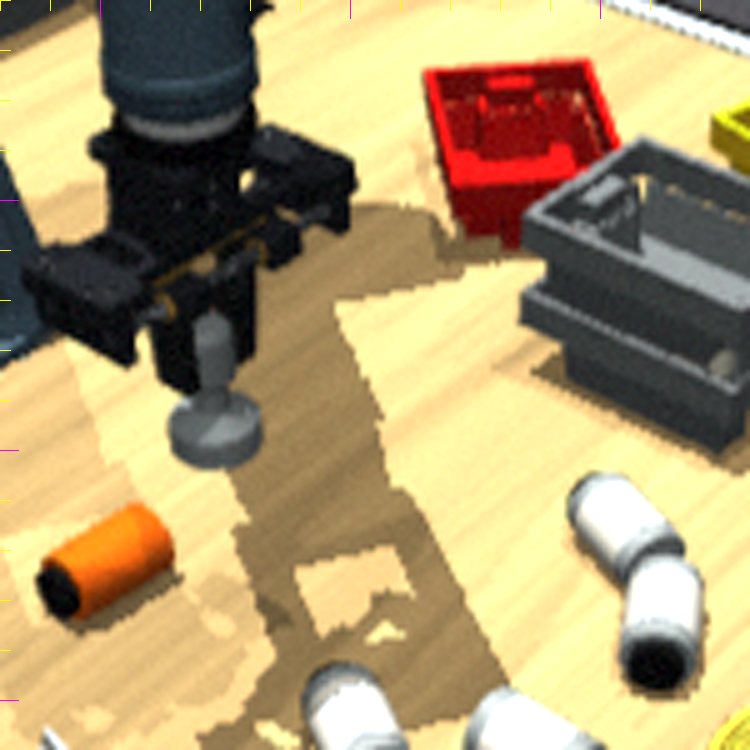

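arm_command([
  [[-0.0022,0.0445,0,0,0,0,0.02],[-0.0022,0.0445,0,0,0,0,0.02],[-0.0022,0.0445,0,0,0,0,0.02],[-0.0022,0.0445,0,0,0,0,0.02],[-0.0022,0.0445,0,0,0,0,0.02]],
])

```text
t: 25.45
tool_pos: [0.492, 0.0748, 0.239]
ee_rot: [[-1.0, 0.017, -0.003], [0.017, 1.0, 0.0], [0.003, -0.0, -1.0]]
ft_force: [0.9, -0.7, -3.9]
grip_width: 0.0311
```

arm_command([
  [[-0.0022,0.0445,0,0,0,0,0.02],[-0.0022,0.0445,0,0,0,0,0.02],[-0.0022,0.0445,0,0,0,0,0.02],[-0.0022,0.0445,0,0,0,0,0.02],[-0.0022,0.0445,0,0,0,0,0.02]],
])

```text
t: 25.95
tool_pos: [0.5069, 0.2967, 0.2385]
ee_rot: [[-1.0, 0.017, -0.003], [0.017, 1.0, -0.002], [0.003, -0.002, -1.0]]
ft_force: [1.5, -0.5, -3.3]
grip_width: 0.0304
```

Run:
```python
from h import *
c=cam("top");c=cam("top"); s=cam("scene"); crop(s,"s18",250,60,370,200,5)
plan(0.511,0.294,0.125,89)
```

```text
pos [0.5065 0.2974 0.2383] q6 -70.4 q1 18.9 tooly ang 89.27 shift tool [-0.005  -0.0032  0.1132] norm 0.113 turn tool z deg (mod180) 0.27
```

View pics/s18.png

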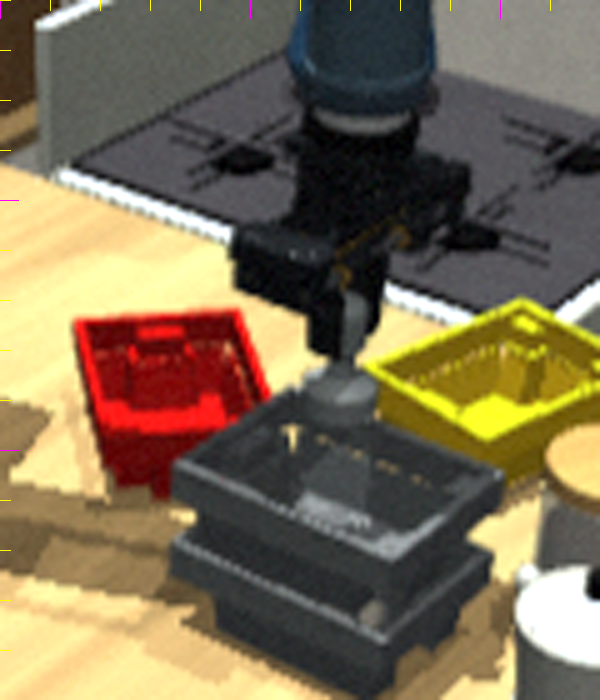

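arm_command([
  [[-0.004,-0.002,0.03,0,0,0,0.02],[0,0,0.04,0,0,0,0.02],[0,0,0.03,0,0,0,0.02],[0,0,0.01,0,0,0,0.02],[0,0,0,0,0,0,0.02]],
])

```text
t: 26.6
tool_pos: [0.5105, 0.2919, 0.1286]
ee_rot: [[-1.0, 0.018, -0.005], [0.018, 1.0, -0.002], [0.005, -0.002, -1.0]]
ft_force: [0.9, -0.2, -3.3]
grip_width: 0.0306
```

arm_command([
  [[0,0,0.003,0,0,0,0.02],[0,0,0,0,0,0,0.02]],
])

```text
t: 26.8
tool_pos: [0.5133, 0.2935, 0.1297]
ee_rot: [[-1.0, 0.017, 0.003], [0.017, 1.0, 0.001], [-0.003, 0.001, -1.0]]
ft_force: [0.4, -0.7, -4.0]
grip_width: 0.0311
```

arm_command([
  [[0,0,0.004,0,0,0,0.02],[0,0,0,0,0,0,0.02]],
])

```text
t: 27.0
tool_pos: [0.5124, 0.2935, 0.1247]
ee_rot: [[-1.0, 0.017, 0.001], [0.017, 1.0, 0.0], [-0.001, 0.0, -1.0]]
ft_force: [0.1, 0.3, -5.1]
grip_width: 0.0305
```

arm_command([
  [[0,0,0.003,0,0,0,0.02],[0,0,0,0,0,0,0.02]],
])

```text
t: 27.2
tool_pos: [0.5127, 0.2936, 0.1219]
ee_rot: [[-1.0, 0.017, 0.001], [0.017, 1.0, 0.0], [-0.001, 0.0, -1.0]]
ft_force: [-0.2, 0.9, -1.4]
grip_width: 0.0307
```

arm_command([
  [[0,0,0,0,0,0,0.05],[0,0,0,0,0,0,0.05],[0,0,0,0,0,0,0.05],[0,0,-0.02,0,0,0,0.05],[0,0,-0.04,0,0,0,0.05]],
])

```text
t: 27.7
tool_pos: [0.5099, 0.2925, 0.1785]
ee_rot: [[-1.0, 0.017, -0.007], [0.017, 1.0, -0.002], [0.007, -0.002, -1.0]]
ft_force: [0.6, -0.1, 0.3]
grip_width: 0.0501
```

arm_command([
  [[0,0,-0.04,0,0,0,0.07],[0,0,-0.03,0,0,0,0.07],[0,-0.045,0,0,0,0,0.07],[0,-0.045,0,0,0,0,0.07],[0,-0.045,0,0,0,0,0.07]],
])

```text
t: 28.2
tool_pos: [0.5097, 0.1573, 0.2518]
ee_rot: [[-1.0, 0.015, 0.001], [0.015, 1.0, -0.0], [-0.001, -0.0, -1.0]]
ft_force: [-0.4, 0.4, -0.7]
grip_width: 0.0702
```

arm_command([
  [[0.02,-0.04,0,0,0,0,0.07],[0.02,-0.04,0,0,0,0,0.07],[0.02,-0.04,0,0,0,0,0.07],[0,0,0,0,0,0,0.07]],
])

```text
t: 28.6
tool_pos: [0.4463, 0.0359, 0.2513]
ee_rot: [[-1.0, 0.022, -0.0], [0.022, 1.0, -0.001], [0.0, -0.001, -1.0]]
ft_force: [1.4, 1.3, 0.0]
grip_width: 0.0701
```

Run:
```python
from h import *
c=cam("top"); s=cam("scene"); crop(s,"s19",180,100,370,290,4); crop(c,"t19",155,140,355,260,4)
plan(0.597,0.1036,0.24,89)
```

```text
pos [0.448  0.0387 0.2517] q6 -99.2 q1 -10.3 tooly ang 88.88 shift tool [-0.1477  0.0678  0.012 ] norm 0.163 turn tool z deg (mod180) -0.12
```

View pics/s19.png

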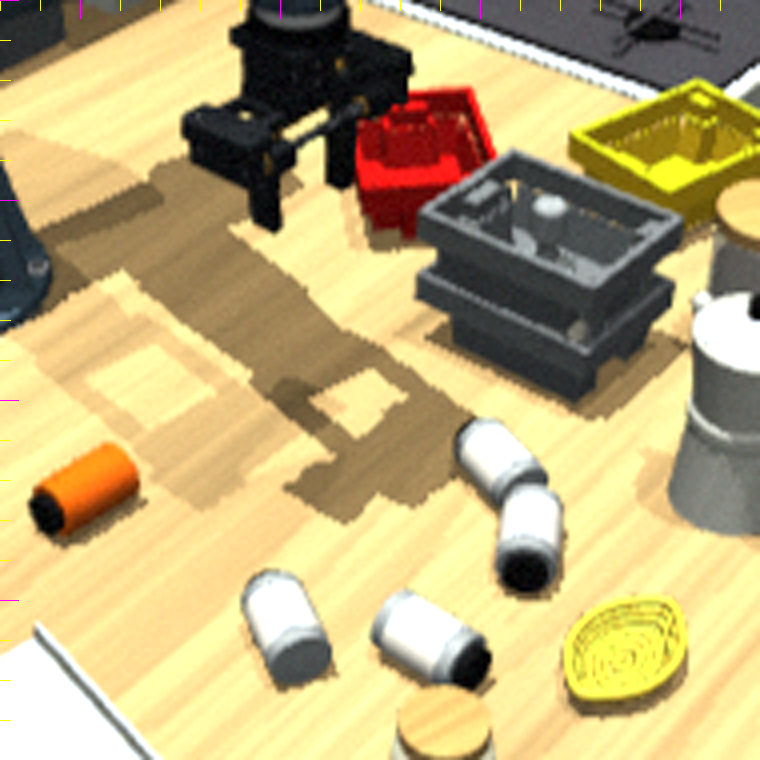

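View pics/t19.png

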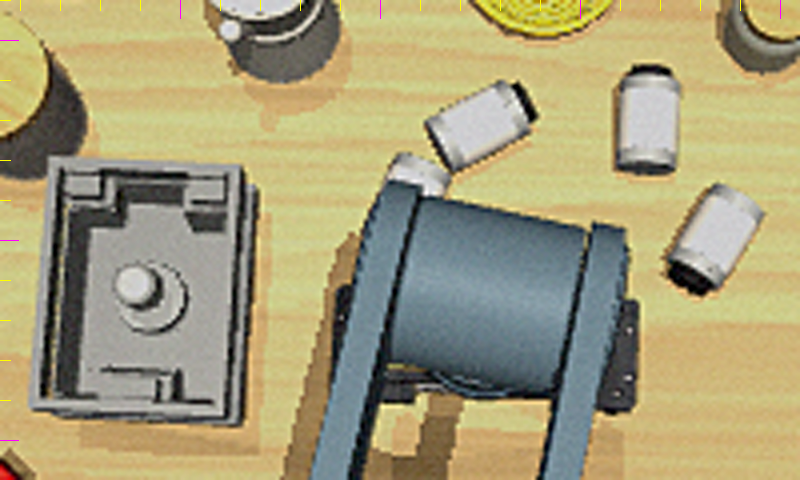

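```bash
cat >> h.py <<'E'
def tins(c, roi=(235,140,370,250)):
    hsv=cv2.cvtColor(c["pixels"],cv2.COLOR_RGB2HSV)
    m=((hsv[...,1]<60)|(hsv[...,2]<45)).astype(np.uint8)
    x0,y0,x1,y1=roi; k=np.zeros_like(m); k[y0:y1,x0:x1]=1; m&=k
    n,lab,st,ce=cv2.connectedComponentsWithStats(m,connectivity=4)
    for i in range(1,n):
        if not 250<st[i][4]<520: continue
        ys,xs=np.nonzero(lab==i)
        P=np.array([onz(c,x,y,.025)[:2]*1000 for x,y in zip(xs,ys)],np.float32)
        (cx,cy),(w,h),a=cv2.minAreaRect(P)
        if max(w,h)<70: continue
        th=np.radians(a if w>h else a+90)
        d=hsv[ys,xs,2]<70; 
        cap=P[d].mean(0)-P.mean(0) if d.any() else np.zeros(2)
        mm=np.cov(P.T); ev,V=np.linalg.eigh(mm); ax=V[:,1]; 
        if ax@cap<0: ax=-ax
        print("px",ce[i].round(1),"ctr",round(cx/1000,4),round(cy/1000,4),"cent",(P.mean(0)/1000).round(4),"size",round(w),round(h),"rect ang",round(np.degrees(th)%180,1),"cap dir PCA",np.degrees(np.arctan2(ax[1],ax[0])).round(1))
E
python3 - <<'E'
from h import *
c=cam("top"); tins(c)
E
```

```text
px [316.6 169.8] ctr 0.6789 -0.0964 cent [ 0.6778 -0.0961] size 49 91 rect ang 176.5 cap dir PCA 176.8
px [274.8 170.7] ctr 0.6716 0.0415 cent [0.6707 0.0423] size 51 85 rect ang 118.7 cap dir PCA -59.0
px [332.9 199.4] ctr 0.5788 -0.15 cent [ 0.5796 -0.1504] size 49 93 rect ang 149.2 cap dir PCA 148.6
```

arm_command([
  [[-0.027,-0.037,0,0,0,0,0.075],[-0.027,-0.037,0,0,0,0,0.075],[-0.027,-0.037,0,0,0,0,0.075],[-0.027,-0.037,0,0,0,0,0.075],[-0.027,-0.037,0,0,0,0,0.075]],
], squeeze=25)

```text
t: 29.25
tool_pos: [0.5818, -0.1477, 0.2508]
ee_rot: [[-1.0, 0.014, 0.0], [0.014, 1.0, 0.0], [-0.0, 0.0, -1.0]]
ft_force: [0.1, 1.2, 0.7]
grip_width: 0.075
```

arm_command([
  [[0,0,0.03,0,0,7.5,0.075],[0,0,0.03,0,0,7.5,0.075],[0,0,0.03,0,0,7.5,0.075],[0,0,0.03,0,0,7.6,0.075],[0,0,0,0,0,0,0.075]],
])

```text
t: 29.75
tool_pos: [0.5776, -0.1449, 0.1261]
ee_rot: [[-0.857, 0.515, -0.008], [0.515, 0.857, 0.004], [0.009, -0.001, -1.0]]
ft_force: [-1.3, -0.0, -1.4]
grip_width: 0.0751
```

Run:
```python
from h import *
s=cam("scene"); s=cam("scene"); crop(s,"s20",180,170,330,290,5); 
plan(0.5792,-0.1502,0.012,58.8)
c=cam("top");tins(c)
```

```text
pos [ 0.5803 -0.1466  0.131 ] q6 -84.8 q1 -25.5 tooly ang 59.24 shift tool [-0.001  -0.0036  0.119 ] norm 0.119 turn tool z deg (mod180) 0.44
px [274.9 170.7] ctr 0.6713 0.0405 cent [0.6709 0.042 ] size 50 84 rect ang 118.9 cap dir PCA -58.9
px [255.6 191.6] ctr 0.5974 0.1034 cent [0.5986 0.1031] size 49 90 rect ang 158.0 cap dir PCA 157.8
```

View pics/s20.png

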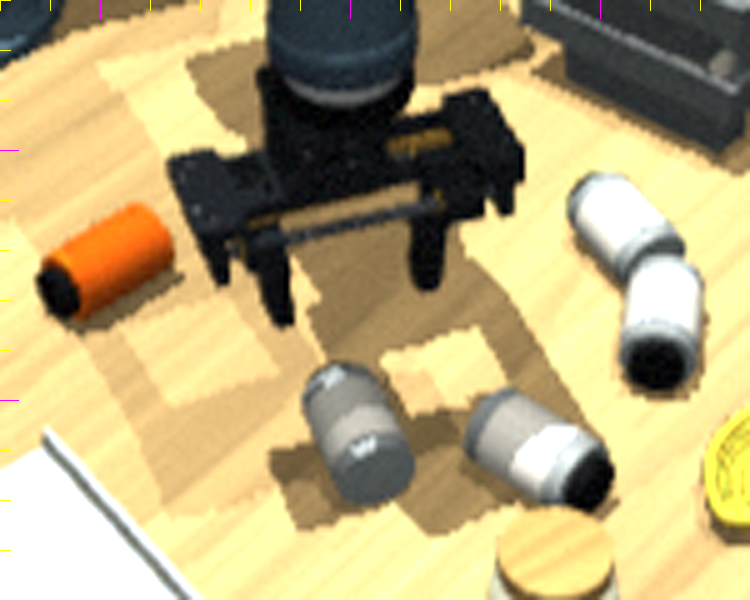

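arm_command([
  [[-0.001,-0.0035,0.03,0,0,0,0.075],[0,0,0.04,0,0,0,0.075],[0,0,0.03,0,0,0,0.075],[0,0,0.014,0,0,0,0.075],[0,0,0,0,0,0,0.075]],
])

```text
t: 30.4
tool_pos: [0.5787, -0.151, 0.0168]
ee_rot: [[-0.857, 0.515, -0.001], [0.515, 0.857, 0.001], [0.001, -0.0, -1.0]]
ft_force: [0.2, 0.7, -0.1]
grip_width: 0.0752
```

arm_command([
  [[0,0,0,0,0,0,0.04],[0,0,0,0,0,0,0.04],[0,0,0,0,0,0,0.04],[0,0,0,0,0,0,0.04],[0,0,0,0,0,0,0.04]],
])

```text
t: 30.9
tool_pos: [0.58, -0.1518, 0.0188]
ee_rot: [[-0.857, 0.516, 0.003], [0.516, 0.857, -0.001], [-0.003, 0.0, -1.0]]
ft_force: [0.6, 1.2, 7.1]
grip_width: 0.0494
```

arm_command([
  [[0,0,-0.03,0,0,0,0.04],[0,0,-0.04,0,0,0,0.04],[0,0,-0.045,0,0,0,0.04],[0,0,-0.045,0,0,0,0.04],[0,0,-0.03,0,0,0,0.04]],
])

```text
t: 31.4
tool_pos: [0.5795, -0.1517, 0.2109]
ee_rot: [[-0.857, 0.516, 0.003], [0.516, 0.857, -0.002], [-0.004, 0.0, -1.0]]
ft_force: [-0.2, 0.2, -1.7]
grip_width: 0.0498
```

Run:
```python
from h import *
plan(0.5325,-0.365,0.18,-6.1)
```

```text
pos [ 0.5795 -0.1517  0.2109] q6 -85.0 q1 -26.0 tooly ang 58.95 shift tool [-0.0697 -0.207   0.0311] norm 0.221 turn tool z deg (mod180) 65.05
```

arm_command([
  [[-0.014,-0.0415,0,0,0,0,0.04],[-0.014,-0.0415,0,0,0,0,0.04],[-0.014,-0.0415,0,0,0,0,0.04],[-0.014,-0.0415,0,0,0,0,0.04],[-0.014,-0.0415,0,0,0,0,0.04]],
])

```text
t: 31.9
tool_pos: [0.5308, -0.3665, 0.207]
ee_rot: [[-0.857, 0.516, -0.0], [0.516, 0.857, 0.0], [0.001, 0.0, -1.0]]
ft_force: [-0.1, -0.2, -1.9]
grip_width: 0.0492
```

arm_command([
  [[0,0,0,0,0,8.2,0.04],[0,0,0,0,0,8.2,0.04],[0,0,0,0,0,8.2,0.04],[0,0,0,0,0,8.2,0.04],[0,0,0,0,0,8.2,0.04]],
])

```text
t: 32.4
tool_pos: [0.5312, -0.365, 0.2068]
ee_rot: [[-0.302, 0.953, -0.001], [0.953, 0.302, 0.001], [0.001, -0.001, -1.0]]
ft_force: [-0.3, 0.9, -1.7]
grip_width: 0.0498
```

arm_command([
  [[0,0,0.01,0,0,8.0,0.04],[0,0,0.02,0,0,8.0,0.04],[0,0,0.02,0,0,8.0,0.04],[0,0,0,0,0,0,0.04],[0,0,0,0,0,0,0.04]],
])

```text
t: 32.9
tool_pos: [0.5313, -0.3649, 0.157]
ee_rot: [[0.102, 0.995, -0.001], [0.995, -0.102, 0.001], [0.001, -0.001, -1.0]]
ft_force: [-1.0, -0.4, -0.8]
grip_width: 0.0492
```

Run:
```python
from h import *
c=cam("top"); s=cam("scene"); crop(s,"s21",110,200,270,370,4); crop(c,"t21",350,130,470,260,5)
plan(0.5325,-0.365,0.101,-6.1)
print(proj(s,(0.5325,-0.365,.078)),proj(c,(0.5325,-0.365,.078)),proj(s,(0.627,-0.375,.051)),proj(c,(0.627,-0.375,.051)))
```

```text
pos [ 0.5321 -0.3657  0.1585] q6 -39.1 q1 -45.0 tooly ang -5.9 shift tool [0.0008 0.0002 0.0575] norm 0.058 turn tool z deg (mod180) 0.2
(np.float64(184.13357686068878), np.float64(279.08298823677137)) (np.float64(403.67351641387415), np.float64(212.86919411781403)) (np.float64(207.2258068429017), np.float64(305.40461646785155)) (np.float64(403.5388409901648), np.float64(185.36896093609002))
```

View pics/s21.png

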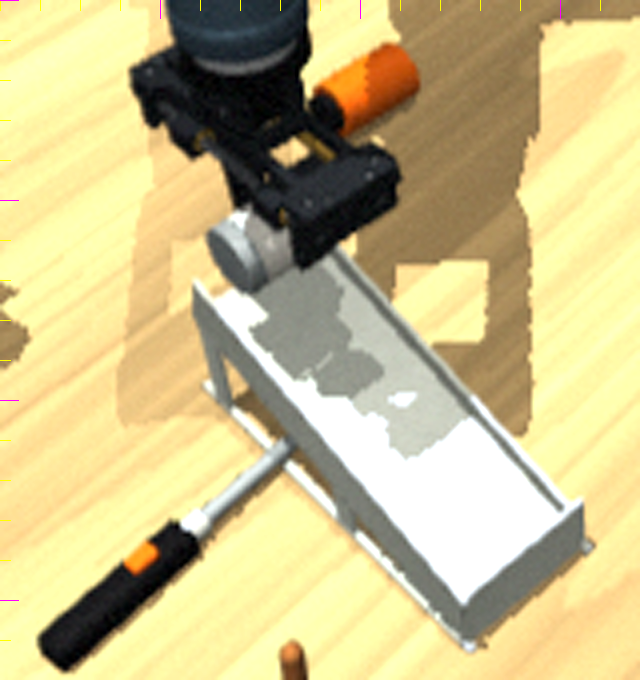

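View pics/t21.png

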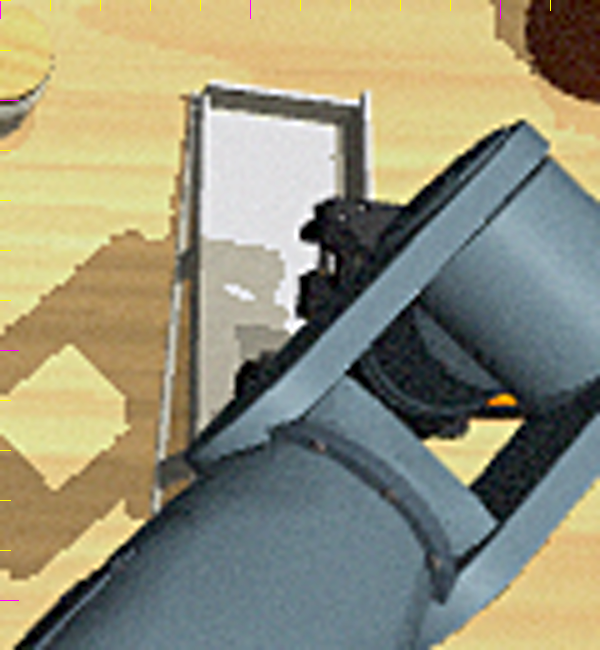

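```bash
cat >> h.py <<'E'
RO=np.array([0.627,-0.375]); RA=np.radians(-6.1)
def rack(p):
    d=np.array(p[:2])-RO; return np.array([d[0]*np.cos(RA)+d[1]*np.sin(RA), -d[0]*np.sin(RA)+d[1]*np.cos(RA)]).round(4)
E
python3 - <<'E'
from h import *
s=cam("scene");c=cam("top")
print("tin end", rack(onz(s,168.2,262.5,.165)), "tcp",rack(bot.state()["tool_pos"]))
# rack features in scene: panel top uphill (195,282), rail top uphill ~(335,250); stop wall top corners (582,503),(463,605)
for n,u,v,z in (("panel top uphill",195,283,.131),("stop L top",582,503,.04),("stop R",463,603,.04),("skid L dn",590,547,.003),("skidR dn",470,648,.003),("skidR up",205,386,.003)):
    print(n,rack(onz(s,110+u/4,200+v/4,z)))
# top: floor edges
for n,u,v,z in (("stopL",208,88,.04),("stopR",368,97,.04),("floorL r185",98/5*5,0,0)):
    if z: print(n,rack(onz(c,350+u/5,130+v/5,z)))
for (u,v,z) in ((389.5,205,.068+.016),(390.8,165,.031+.016),(418.3,212,.078),(418.3,165,.033),(389.3,212,.078)): print(u,v,rack(onz(c,u,v,z)))
E
```

```text
tin end [-0.0995 -0.0325] tcp [-0.0952 -0.0009]
panel top uphill [-0.1227 -0.0519]
stop L top [0.1301 0.0509]
stop R [ 0.1302 -0.0485]
skid L dn [0.1388 0.0485]
skidR dn [ 0.1376 -0.0525]
skidR up [-0.1482 -0.0517]
stopL [0.1251 0.0468]
stopR [ 0.1332 -0.0589]
389.5 205 [-0.0773  0.0478]
390.8 165 [0.0634 0.0459]
418.3 212 [-0.0861 -0.0455]
418.3 165 [ 0.08   -0.0478]
389.3 212 [-0.0983  0.0449]
```

Run:
```python
from h import *
s=cam("scene"); crop(s,"s22",150,235,210,295,12)
for y in(-.042,-.0475,.042):
    ca,sa=np.cos(RA),np.sin(RA); t=bot.state()["tool_pos"]; r=rack(t)[0]
    p=RO+np.array([r*ca-y*sa, r*sa+y*ca]); print(y,[ (np.array(proj(s,(p[0],p[1],z)))-[150,235])*12 for z in (.14,.165,.19)])
```

```text
-0.042 [array([210.61810439, 443.96648192]), array([192.30824563, 364.17777589]), array([173.45275928, 282.01139339])]
-0.0475 [array([188.92314936, 457.89541335]), array([170.2420666 , 378.08597475]), array([151.0026949 , 295.89141068])]
0.042 [array([527.57452744, 240.46920444]), array([514.48221242, 161.11318589]), array([501.01610151,  79.49149056])]
```

View pics/s22.png

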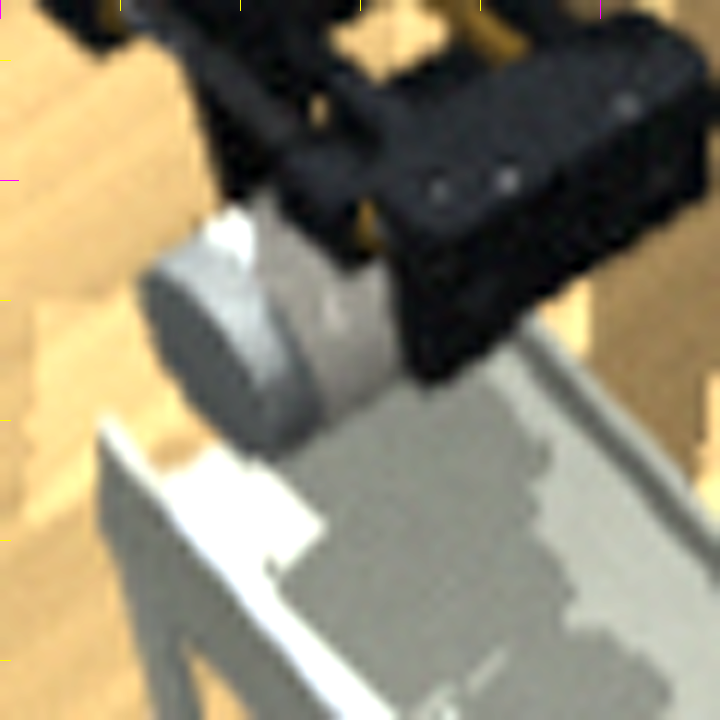

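arm_command([
  [[-0.0015,0,0.02,0,0,0,0.04],[0,0,0.02,0,0,0,0.04],[0,0,0.01,0,0,0,0.04],[0,0,0,0,0,0,0.04]],
])

```text
t: 33.55
tool_pos: [0.5307, -0.366, 0.1058]
ee_rot: [[0.105, 0.994, -0.002], [0.994, -0.105, 0.002], [0.002, -0.002, -1.0]]
ft_force: [-1.0, -0.1, -2.3]
grip_width: 0.0494
```

Run:
```python
from h import *
s=cam("scene"); crop(s,"s23",150,230,220,300,10); print(bot.state()["ft_force"]); plan(0.5325,-0.365,0.101,-6.1)
```

```text
[-0.22875457  0.32173882 -1.1223099 ]
pos [ 0.5314 -0.3665  0.107 ] q6 -39.1 q1 -45.1 tooly ang -6.04 shift tool [0.0016 0.001  0.006 ] norm 0.006 turn tool z deg (mod180) 0.06
```

View pics/s23.png

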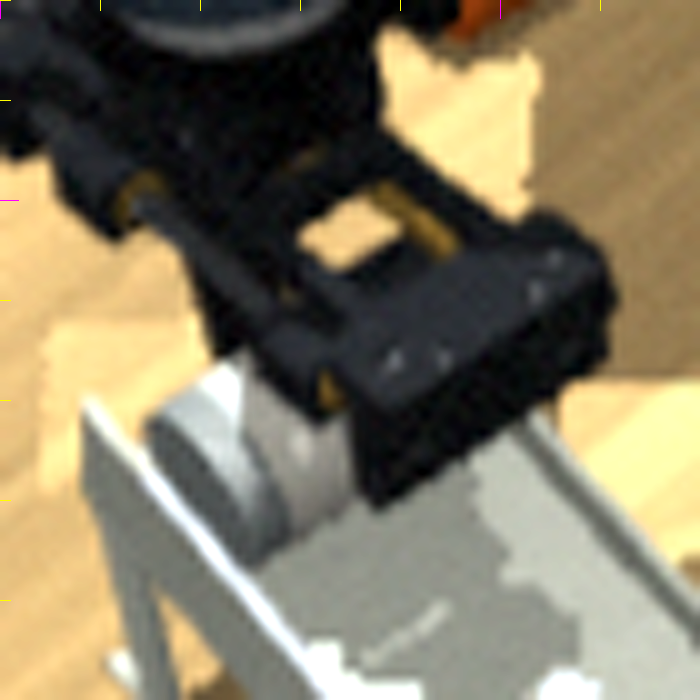

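arm_command([
  [[0,0,0.004,0,0,0,0.04],[0,0,0,0,0,0,0.04]],
])

```text
t: 33.8
tool_pos: [0.5318, -0.367, 0.1038]
ee_rot: [[0.105, 0.994, 0.001], [0.994, -0.105, -0.001], [-0.001, 0.001, -1.0]]
ft_force: [1.1, 0.6, -2.5]
grip_width: 0.0493
```

arm_command([
  [[0,0,0.002,0,0,0,0.04],[0,0,0,0,0,0,0.04]],
])

```text
t: 34.0
tool_pos: [0.5316, -0.3668, 0.1014]
ee_rot: [[0.106, 0.994, 0.0], [0.994, -0.106, -0.0], [-0.0, 0.0, -1.0]]
ft_force: [0.4, -0.1, -0.9]
grip_width: 0.0493
```

arm_command([
  [[0,0,0.001,0,0,0,0.04],[0,0,0,0,0,0,0.06],[0,0,0,0,0,0,0.06],[0,0,-0.01,0,0,0,0.065],[0,0,-0.02,0,0,0,0.065]],
])

```text
t: 34.5
tool_pos: [0.5307, -0.366, 0.1295]
ee_rot: [[0.106, 0.994, -0.002], [0.994, -0.106, 0.002], [0.002, -0.002, -1.0]]
ft_force: [0.5, -0.0, 0.6]
grip_width: 0.0652
```

arm_command([
  [[0,0,-0.03,0,0,0,0.07],[0,0,-0.04,0,0,0,0.07],[0,0,-0.04,0,0,0,0.07],[0,0,0,0,0,0,0.07],[0,0,0,0,0,0,0.07]],
])

```text
t: 35.0
tool_pos: [0.5321, -0.3673, 0.2426]
ee_rot: [[0.106, 0.994, 0.003], [0.994, -0.106, -0.003], [-0.002, 0.003, -1.0]]
ft_force: [0.4, -0.5, -0.5]
grip_width: 0.0698
```

Run:
```python
from h import *
c=cam("top"); s=cam("scene"); crop(s,"s24",110,200,350,370,3); crop(c,"t24",350,130,470,260,5); plan(0.6784,-0.0963,0.2,-93.2)
tins(c)
```

```text
pos [ 0.531  -0.3662  0.2394] q6 -39.1 q1 -45.1 tooly ang -6.06 shift tool [0.284  0.1181 0.0395] norm 0.31 turn tool z deg (mod180) 87.14
px [316.6 169.9] ctr 0.6791 -0.0963 cent [ 0.6776 -0.0959] size 49 92 rect ang 176.5 cap dir PCA 175.9
px [274.8 170.7] ctr 0.6717 0.0414 cent [0.671  0.0422] size 51 85 rect ang 118.9 cap dir PCA -58.8
px [255.6 191.6] ctr 0.5974 0.1034 cent [0.5986 0.1031] size 49 90 rect ang 158.0 cap dir PCA 158.0
```

View pics/s24.png

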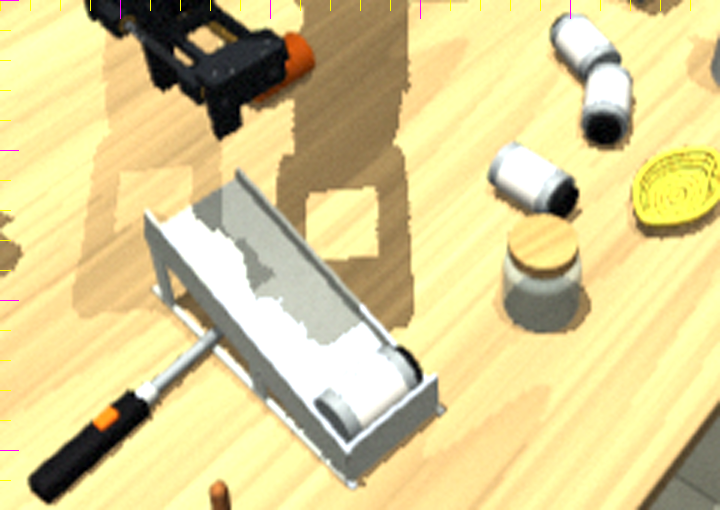

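View pics/t24.png

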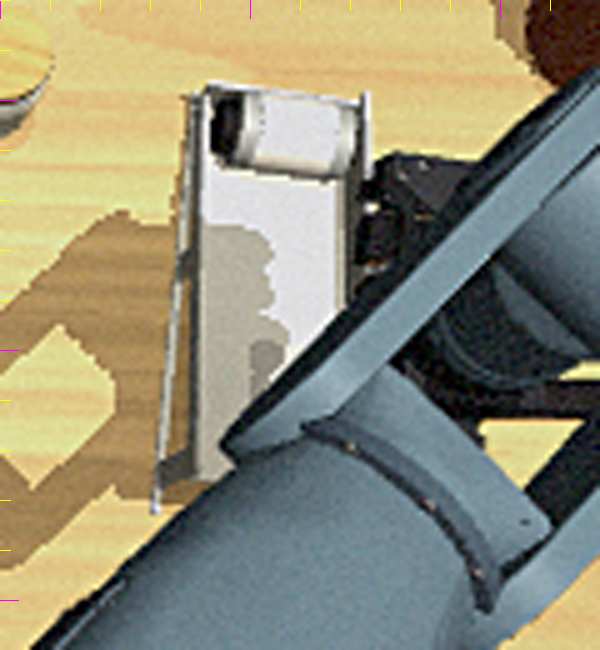

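Run:
```python
from h import *
c=cam("top"); s=cam("scene"); crop(c,"t25",325,120,375,170,12); crop(s,"s25",270,260,330,320,10)
```

```text
(no output)
```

View pics/t25.png

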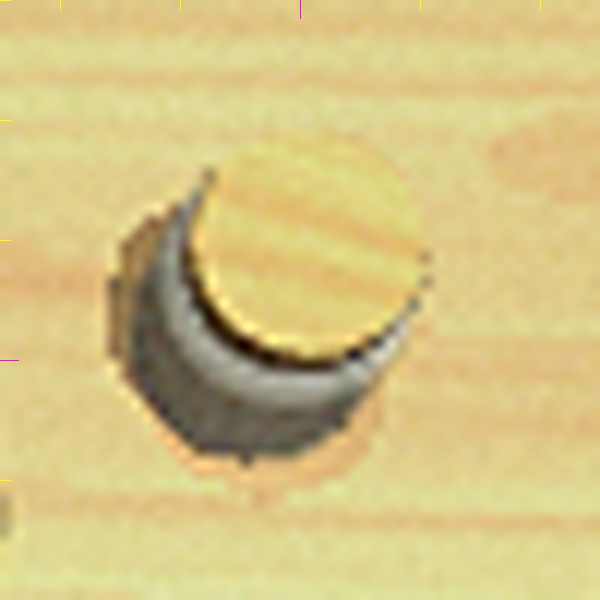

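View pics/s25.png

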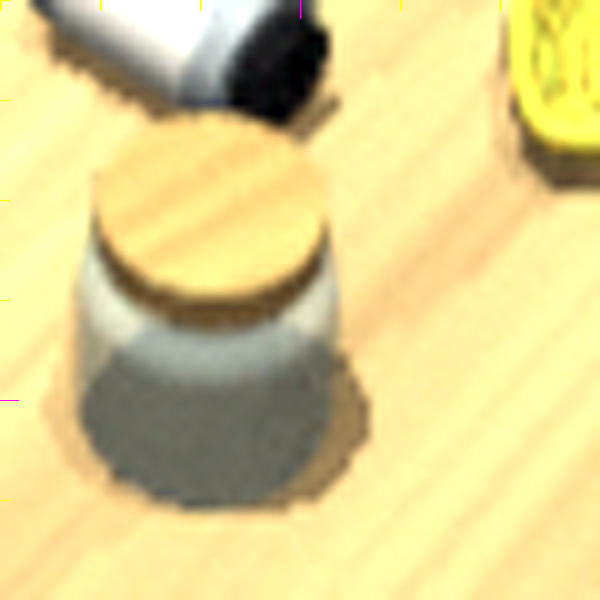

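Run:
```python
from h import *
c=cam("top"); s=cam("scene")
print(onz(c,325+308/12,120+247/12,.09), tri(c,(325+308/12,120+247/12),s,(270+21.0,260+20.5)))
```

```text
[ 0.75946057 -0.1970486   0.09      ] (array([ 0.76338027, -0.19600989,  0.08514714]), np.float64(0.004171084719620545))
```

arm_command([
  [[0.0405,0.016,0,0,0,0,0.075],[0.0405,0.016,0,0,0,0,0.075],[0.0405,0.016,0,0,0,0,0.075],[0.0405,0.016,0,0,0,0,0.075],[0.0405,0.016,0,0,0,0,0.075]],
])

```text
t: 35.8
tool_pos: [0.6328, -0.1721, 0.2394]
ee_rot: [[0.106, 0.994, -0.001], [0.994, -0.106, 0.001], [0.0, -0.001, -1.0]]
ft_force: [1.3, -0.4, -0.8]
grip_width: 0.0752
```

arm_command([
  [[0.0405,0.016,0,0,0,0,0.075],[0.0405,0.016,0,0,0,0,0.075],[0,0,0,0,0,7.95,0.075],[0,0,0,0,0,7.95,0.075],[0,0,0,0,0,7.95,0.075]],
])

```text
t: 36.3
tool_pos: [0.6727, -0.0957, 0.239]
ee_rot: [[0.503, 0.865, -0.002], [0.865, -0.503, 0.0], [-0.0, -0.002, -1.0]]
ft_force: [0.5, -0.3, 0.0]
grip_width: 0.0749
```

arm_command([
  [[0,0,0,0,0,7.95,0.075],[0,0,0,0,0,7.95,0.075],[0,0,0,0,0,7.95,0.075],[0,0,0,0,0,7.95,0.075],[0,0,0,0,0,7.95,0.075]],
])

```text
t: 36.8
tool_pos: [0.6725, -0.0965, 0.2391]
ee_rot: [[0.94, 0.342, -0.002], [0.342, -0.94, 0.001], [-0.001, -0.001, -1.0]]
ft_force: [0.6, 0.3, -0.4]
grip_width: 0.0751
```

arm_command([
  [[0,0,0.03,0,0,7.95,0.075],[0,0,0.04,0,0,7.95,0.075],[0,0,0.03,0,0,7.95,0.075],[0,0,0,0,0,0,0.075]],
])

```text
t: 37.2
tool_pos: [0.6689, -0.0954, 0.1336]
ee_rot: [[0.998, -0.063, -0.011], [-0.063, -0.998, 0.003], [-0.011, -0.003, -1.0]]
ft_force: [-0.1, 0.5, -1.2]
grip_width: 0.0747
```

Run:
```python
from h import *
s=cam("scene"); s=cam("scene"); crop(s,"s26",200,180,340,310,5); plan(0.6735,-0.0961,0.018,-93.6)
```

```text
pos [ 0.6725 -0.0965  0.1398] q6 75.1 q1 -18.2 tooly ang -93.3 shift tool [ 0.0012 -0.0004  0.1218] norm 0.122 turn tool z deg (mod180) 0.3
```

View pics/s26.png

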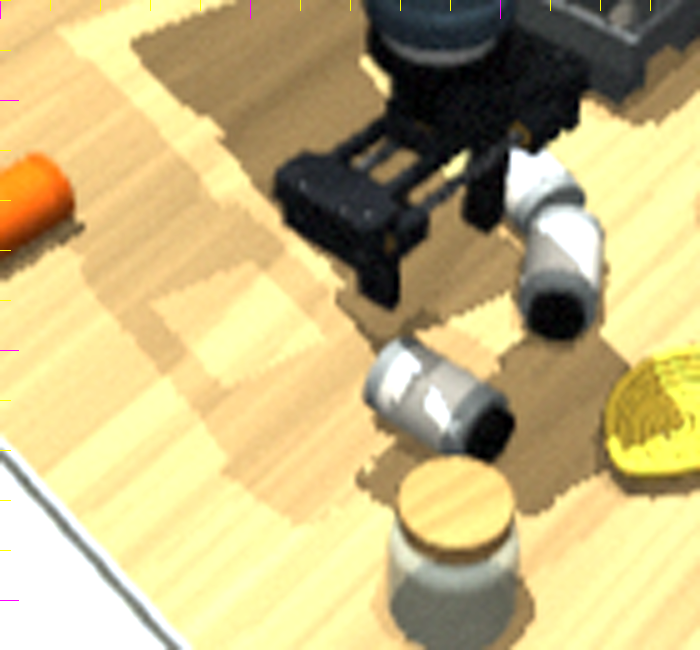

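arm_command([
  [[0.001,0,0.03,0,0,0,0.075],[0,0,0.04,0,0,0,0.075],[0,0,0.03,0,0,0,0.075],[0,0,0.014,0,0,0,0.075],[0,0,0,0,0,0,0.075]],
])

```text
t: 37.8
tool_pos: [0.6736, -0.0966, 0.0258]
ee_rot: [[0.998, -0.06, -0.001], [-0.06, -0.998, 0.0], [-0.001, -0.0, -1.0]]
ft_force: [-0.3, -0.0, 0.3]
grip_width: 0.0753
```

arm_command([
  [[0,0,0.003,0,0,0,0.075],[0,0,0,0,0,0,0.04],[0,0,0,0,0,0,0.04],[0,0,0,0,0,0,0.04],[0,0,0,0,0,0,0.04]],
])

```text
t: 38.3
tool_pos: [0.6745, -0.0968, 0.0243]
ee_rot: [[0.998, -0.061, 0.002], [-0.061, -0.998, -0.0], [0.002, 0.0, -1.0]]
ft_force: [-0.2, 0.2, 2.5]
grip_width: 0.0493
```

arm_command([
  [[0,0,-0.03,0,0,0,0.04],[0,0,-0.04,0,0,0,0.04],[0,0,-0.045,0,0,0,0.04],[0,0,-0.045,0,0,0,0.04],[0,0,-0.03,0,0,0,0.04]],
])

```text
t: 38.8
tool_pos: [0.6746, -0.0969, 0.2171]
ee_rot: [[0.998, -0.061, 0.004], [-0.061, -0.998, -0.001], [0.004, 0.001, -1.0]]
ft_force: [0.2, -0.2, -1.6]
grip_width: 0.0494
```

Run:
```python
from h import *
c=cam("top"); s=cam("scene"); plan(0.5325-.0005,-0.365-.005,0.2,-6.1);crop(s,"s27",200,160,340,290,5)
```

```text
pos [ 0.6766 -0.0975  0.2197] q6 75.4 q1 -18.1 tooly ang -93.5 shift tool [-0.1279  0.2808  0.0192] norm 0.309 turn tool z deg (mod180) -87.4
```

View pics/s27.png

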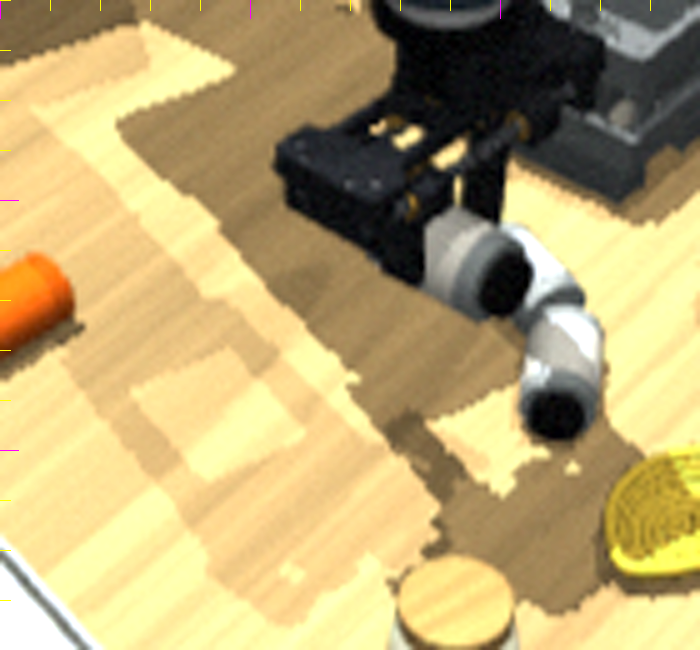

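arm_command([
  [[-0.018,0.04,0,0,0,0,0.04],[-0.018,0.04,0,0,0,0,0.04],[-0.018,0.04,0,0,0,0,0.04],[-0.018,0.04,0,0,0,0,0.04],[-0.018,0.04,0,0,0,0,0.04]],
])

```text
t: 39.4
tool_pos: [0.5698, -0.2914, 0.2108]
ee_rot: [[0.998, -0.061, -0.003], [-0.061, -0.998, 0.002], [-0.003, -0.002, -1.0]]
ft_force: [0.4, -0.4, -1.5]
grip_width: 0.0489
```

arm_command([
  [[-0.018,0.04,0,0,0,0,0.04],[-0.018,0.04,0,0,0,0,0.04],[0,0,0,0,0,-7.95,0.04],[0,0,0,0,0,-7.95,0.04],[0,0,0,0,0,-7.95,0.04]],
])

```text
t: 39.9
tool_pos: [0.5296, -0.3683, 0.2106]
ee_rot: [[0.936, 0.352, -0.003], [0.352, -0.936, 0.003], [-0.002, -0.003, -1.0]]
ft_force: [-0.2, -0.8, -2.2]
grip_width: 0.0492
```

arm_command([
  [[0,0,0,0,0,-7.95,0.04],[0,0,0,0,0,-7.95,0.04],[0,0,0,0,0,-7.95,0.04],[0,0,0,0,0,-7.95,0.04],[0,0,0,0,0,-7.95,0.04]],
])

```text
t: 40.4
tool_pos: [0.53, -0.3676, 0.2106]
ee_rot: [[0.494, 0.87, -0.003], [0.87, -0.494, 0.003], [0.001, -0.003, -1.0]]
ft_force: [0.2, -0.9, -1.7]
grip_width: 0.0493
```

arm_command([
  [[0,0,0.01,0,0,-7.95,0.04],[0,0,0.02,0,0,-7.95,0.04],[0,0,0.02,0,0,-7.95,0.04],[0,0,0,0,0,0,0.04],[0,0,0,0,0,0,0.04]],
])

```text
t: 40.9
tool_pos: [0.5302, -0.3677, 0.1616]
ee_rot: [[0.109, 0.994, -0.002], [0.994, -0.109, 0.002], [0.002, -0.002, -1.0]]
ft_force: [0.3, 0.4, -0.7]
grip_width: 0.0492
```

```bash
cat >> h.py <<'E'
def facecheck(s,x0,y0,k):
    t=bot.state()["tool_pos"]; r=rack(t); print("tcp rack",r,t[2].round(4)); ca,sa=np.cos(RA),np.sin(RA)
    for y in(-.036,-.042,-.048):
        p=RO+np.array([r[0]*ca-y*sa, r[0]*sa+y*ca]); print(y,[((np.array(proj(s,(p[0],p[1],t[2]+z)))-[x0,y0])*k).round() for z in (0,.006)])
E
python3 - <<'E'
from h import *
s=cam("scene"); s=cam("scene"); crop(s,"s28",150,230,220,300,10); facecheck(s,150,230,10); plan(0.5325-.0005,-0.365-.004,0.11,-6.1)
E
```

```text
tcp rack [-0.0959 -0.0039] 0.1637
-0.036 [array([180., 343.]), array([176., 327.])]
-0.042 [array([160., 356.]), array([156., 339.])]
-0.048 [array([140., 368.]), array([136., 352.])]
pos [ 0.5312 -0.3687  0.1637] q6 -39.0 q1 -45.3 tooly ang -6.22 shift tool [-0.0002  0.0008  0.0537] norm 0.054 turn tool z deg (mod180) -0.12
```

View pics/s28.png

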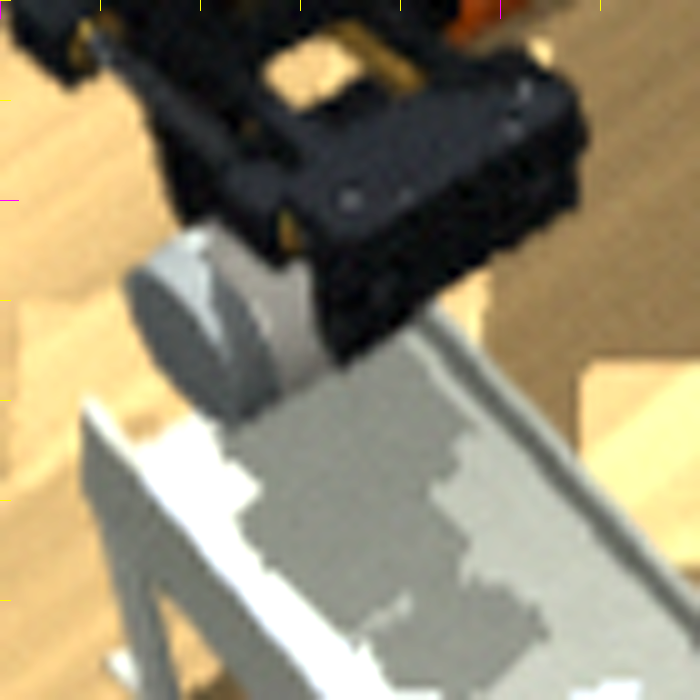

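arm_command([
  [[-0.005,0.001,0.015,0,0,0,0.04],[0,0,0.02,0,0,0,0.04],[0,0,0.015,0,0,0,0.04],[0,0,0,0,0,0,0.04]],
])

```text
t: 41.4
tool_pos: [0.5299, -0.3723, 0.11]
ee_rot: [[0.106, 0.994, -0.004], [0.994, -0.106, 0.004], [0.003, -0.004, -1.0]]
ft_force: [-0.7, 1.0, -2.1]
grip_width: 0.0493
```

Run:
```python
from h import *
s=cam("scene"); crop(s,"s29",150,230,220,300,10); print(bot.state()["ft_force"]); plan(0.5325,-0.365,0.104,-6.1)
```

```text
[ 0.46453036  0.330379   -1.73770605]
pos [ 0.5306 -0.3729  0.1116] q6 -39.5 q1 -45.6 tooly ang -6.09 shift tool [0.008  0.001  0.0076] norm 0.011 turn tool z deg (mod180) 0.01
```

View pics/s29.png

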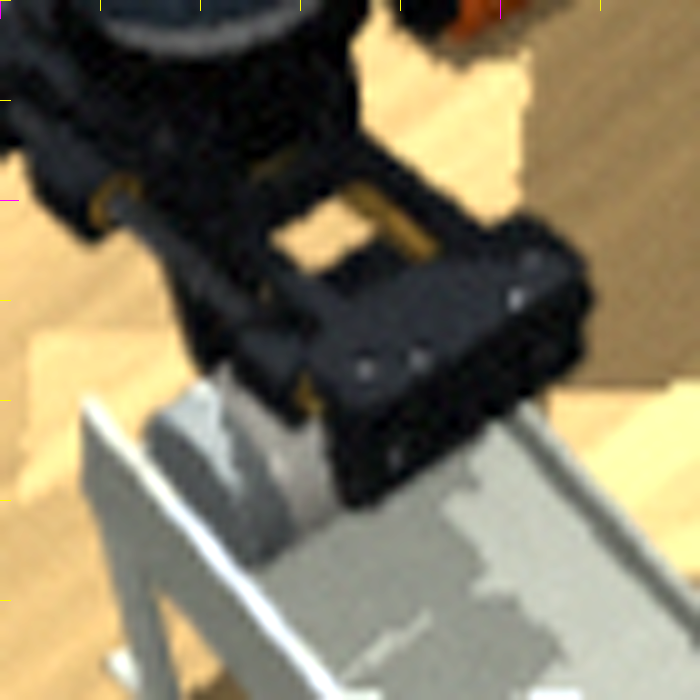

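arm_command([
  [[0,0,0.005,0,0,0,0.04],[0,0,0,0,0,0,0.04]],
])

```text
t: 41.65
tool_pos: [0.5316, -0.3737, 0.1084]
ee_rot: [[0.106, 0.994, 0.0], [0.994, -0.106, -0.0], [-0.0, 0.0, -1.0]]
ft_force: [-0.2, -0.3, -1.8]
grip_width: 0.0493
```

arm_command([
  [[0,0,0.003,0,0,0,0.04],[0,0,0,0,0,0,0.04]],
])

```text
t: 41.85
tool_pos: [0.5314, -0.3735, 0.1053]
ee_rot: [[0.106, 0.994, 0.0], [0.994, -0.106, -0.0], [-0.0, 0.0, -1.0]]
ft_force: [-0.3, -0.6, -1.9]
grip_width: 0.0494
```

arm_command([
  [[0,0,0.001,0,0,0,0.04],[0,0,0,0,0,0,0.06],[0,0,0,0,0,0,0.06],[0,0,-0.01,0,0,0,0.065],[0,0,-0.02,0,0,0,0.065]],
])

```text
t: 42.35
tool_pos: [0.5306, -0.3728, 0.1335]
ee_rot: [[0.106, 0.994, -0.002], [0.994, -0.106, 0.002], [0.002, -0.002, -1.0]]
ft_force: [-0.3, -0.7, -0.3]
grip_width: 0.0649
```

arm_command([
  [[0,0,-0.03,0,0,0,0.07],[0,0,-0.04,0,0,0,0.07],[0,0,-0.04,0,0,0,0.07],[0,0,0,0,0,0,0.07],[0,0,0,0,0,0,0.07]],
])

```text
t: 42.85
tool_pos: [0.532, -0.3741, 0.2467]
ee_rot: [[0.106, 0.994, 0.003], [0.994, -0.106, -0.003], [-0.003, 0.003, -1.0]]
ft_force: [-0.0, -0.5, -0.5]
grip_width: 0.0699
```

Run:
```python
from h import *
c=cam("top"); s=cam("scene"); crop(s,"s30",110,200,350,370,3); plan(0.598,0.1033,0.2,67.9)
tins(c)
```

```text
pos [ 0.5309 -0.3731  0.2433] q6 -39.5 q1 -45.6 tooly ang -6.06 shift tool [0.4807 0.0165 0.0438] norm 0.483 turn tool z deg (mod180) -73.96
px [274.9 170.7] ctr 0.6713 0.0405 cent [0.6709 0.042 ] size 50 84 rect ang 118.9 cap dir PCA -58.9
px [255.7 191.6] ctr 0.5974 0.1034 cent [0.5986 0.103 ] size 49 90 rect ang 157.7 cap dir PCA 157.8
```

View pics/s30.png

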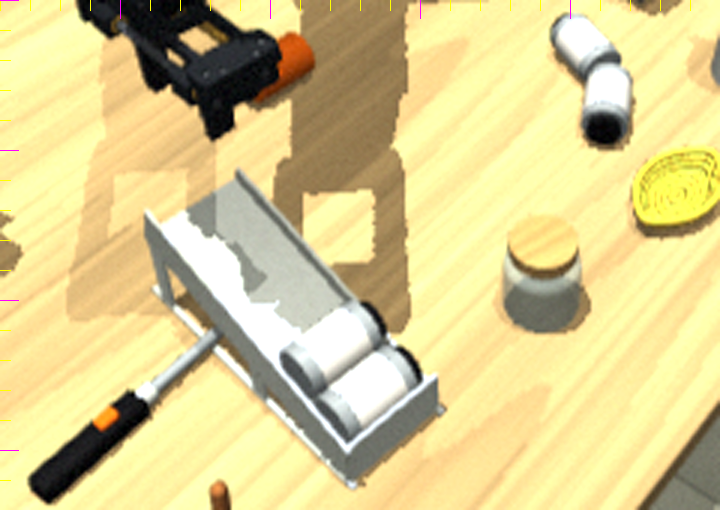

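arm_command([
  [[0.048,0.0016,0,0,0,0,0.075],[0.048,0.0016,0,0,0,0,0.075],[0.048,0.0016,0,0,0,0,0.075],[0.048,0.0016,0,0,0,0,0.075],[0.048,0.0016,0,0,0,0,0.075]],
])

```text
t: 43.45
tool_pos: [0.5637, -0.1335, 0.2423]
ee_rot: [[0.106, 0.994, -0.003], [0.994, -0.106, 0.001], [0.001, -0.003, -1.0]]
ft_force: [0.6, -0.1, 1.0]
grip_width: 0.0751
```

arm_command([
  [[0.048,0.0016,0,0,0,0,0.075],[0.048,0.0016,0,0,0,0,0.075],[0.048,0.0016,0,0,0,0,0.075],[0.048,0.0016,0,0,0,0,0.075],[0.048,0.0016,0,0,0,0,0.075]],
])

```text
t: 43.95
tool_pos: [0.5969, 0.1041, 0.2423]
ee_rot: [[0.106, 0.994, -0.003], [0.994, -0.106, -0.0], [-0.0, -0.003, -1.0]]
ft_force: [0.9, 0.1, -0.2]
grip_width: 0.0751
```

arm_command([
  [[0,0,0,0,0,-8.2,0.075],[0,0,0,0,0,-8.2,0.075],[0,0,0,0,0,-8.2,0.075],[0,0,0,0,0,-8.2,0.075],[0,0,0,0,0,-8.2,0.075]],
])

```text
t: 44.45
tool_pos: [0.5969, 0.1022, 0.2421]
ee_rot: [[-0.578, 0.816, -0.004], [0.816, 0.578, 0.0], [0.002, -0.003, -1.0]]
ft_force: [0.7, 0.1, -0.5]
grip_width: 0.0753
```

arm_command([
  [[0,0,0.03,0,0,-8.2,0.075],[0,0,0.04,0,0,-8.2,0.075],[0,0,0.03,0,0,-8.2,0.075],[0,0,0,0,0,-8.2,0.075],[0,0,0,0,0,0,0.075]],
])

```text
t: 44.95
tool_pos: [0.5959, 0.1021, 0.1411]
ee_rot: [[-0.926, 0.378, -0.006], [0.378, 0.926, 0.0], [0.005, -0.002, -1.0]]
ft_force: [-0.3, -0.1, 0.2]
grip_width: 0.0753
```

Run:
```python
from h import *
s=cam("scene"); s=cam("scene"); crop(s,"s31",230,110,350,260,5); plan(0.598,0.1033,0.02,67.9)
```

```text
pos [0.5977 0.1021 0.1436] q6 -69.0 q1 -1.5 tooly ang 67.51 shift tool [0.     0.0013 0.1236] norm 0.124 turn tool z deg (mod180) -0.39
```

View pics/s31.png

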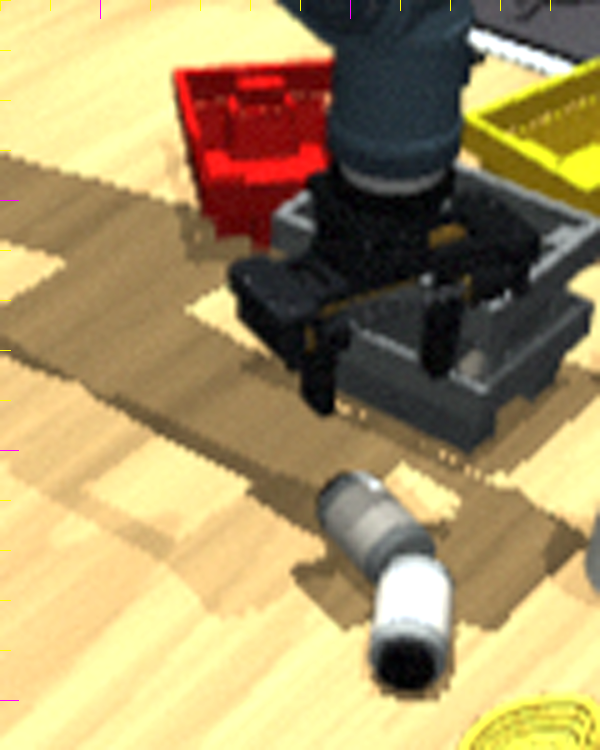

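arm_command([
  [[0,0.001,0.03,0,0,0,0.075],[0,0,0.04,0,0,0,0.075],[0,0,0.035,0,0,0,0.075],[0,0,0.018,0,0,0,0.075],[0,0,0,0,0,0,0.075]],
])

```text
t: 45.55
tool_pos: [0.5962, 0.103, 0.0186]
ee_rot: [[-0.924, 0.382, -0.005], [0.382, 0.924, 0.0], [0.005, -0.002, -1.0]]
ft_force: [0.2, -0.6, 0.4]
grip_width: 0.0749
```

arm_command([
  [[0,0,0,0,0,0,0.075],[0,0,0,0,0,0,0.04],[0,0,0,0,0,0,0.04],[0,0,0,0,0,0,0.04],[0,0,0,0,0,0,0.04]],
])

```text
t: 46.05
tool_pos: [0.5991, 0.1031, 0.0223]
ee_rot: [[-0.925, 0.379, 0.002], [0.379, 0.925, 0.0], [-0.002, 0.001, -1.0]]
ft_force: [-0.8, -0.6, 4.2]
grip_width: 0.0494
```

arm_command([
  [[0,0,-0.03,0,0,0,0.04],[0,0,-0.04,0,0,0,0.04],[0,0,-0.045,0,0,0,0.04],[0,0,-0.045,0,0,0,0.04],[0,0,-0.04,0,0,0,0.04]],
])

```text
t: 46.55
tool_pos: [0.5982, 0.103, 0.2235]
ee_rot: [[-0.925, 0.379, 0.001], [0.379, 0.925, -0.0], [-0.001, 0.0, -1.0]]
ft_force: [1.9, 0.8, -0.9]
grip_width: 0.0495
```

Run:
```python
from h import *
c=cam("top"); s=cam("scene"); plan(0.5320,-0.368,0.2,-6.1);crop(s,"s32",230,110,350,260,5); tins(c)
```

```text
pos [0.6018 0.1031 0.2286] q6 -69.1 q1 -1.4 tooly ang 67.74 shift tool [-0.1135 -0.4625  0.0279] norm 0.477 turn tool z deg (mod180) 73.84
```

View pics/s32.png

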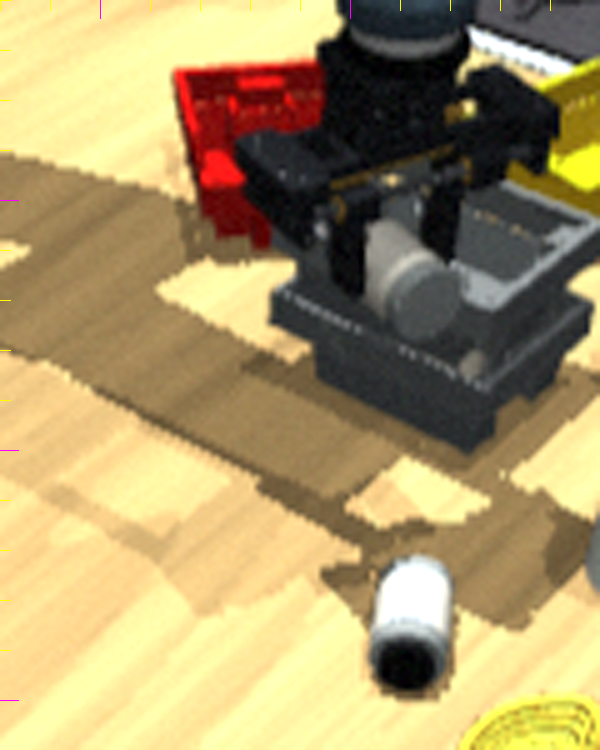

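arm_command([
  [[-0.011,-0.046,0,0,0,0,0.04],[-0.011,-0.046,0,0,0,0,0.04],[-0.011,-0.046,0,0,0,0,0.04],[-0.011,-0.046,0,0,0,0,0.04],[-0.011,-0.046,0,0,0,0,0.04]],
])

```text
t: 47.15
tool_pos: [0.5608, -0.132, 0.2197]
ee_rot: [[-0.926, 0.379, -0.002], [0.379, 0.926, 0.001], [0.002, 0.0, -1.0]]
ft_force: [0.4, -0.1, -1.0]
grip_width: 0.0492
```

arm_command([
  [[-0.011,-0.046,0,0,0,0,0.04],[-0.011,-0.046,0,0,0,0,0.04],[-0.011,-0.046,0,0,0,0,0.04],[-0.011,-0.046,0,0,0,0,0.04],[-0.011,-0.046,0,0,0,0,0.04]],
])

```text
t: 47.65
tool_pos: [0.5247, -0.3656, 0.2195]
ee_rot: [[-0.925, 0.379, -0.002], [0.379, 0.925, 0.002], [0.002, 0.001, -1.0]]
ft_force: [0.6, -0.7, -1.2]
grip_width: 0.0494
```

arm_command([
  [[0,0,0,0,0,8.2,0.04],[0,0,0,0,0,8.2,0.04],[0,0,0,0,0,8.2,0.04],[0,0,0,0,0,8.2,0.04],[0,0,0,0,0,8.2,0.04]],
])

```text
t: 48.15
tool_pos: [0.5251, -0.3638, 0.2192]
ee_rot: [[-0.444, 0.896, -0.002], [0.896, 0.444, 0.002], [0.003, -0.001, -1.0]]
ft_force: [-0.3, -0.4, -1.8]
grip_width: 0.0495
```

arm_command([
  [[0,0,0.01,0,0,8.2,0.04],[0,0,0.02,0,0,8.2,0.04],[0,0,0.02,0,0,8.2,0.04],[0,0,0.01,0,0,8.2,0.04],[0,0,0,0,0,0,0.04]],
])

```text
t: 48.65
tool_pos: [0.5242, -0.3627, 0.1574]
ee_rot: [[0.107, 0.994, -0.005], [0.994, -0.107, 0.005], [0.004, -0.005, -1.0]]
ft_force: [-0.5, -0.2, -2.3]
grip_width: 0.0494
```

Run:
```python
from h import *
s=cam("scene"); s=cam("scene"); crop(s,"s33",150,230,220,300,10); facecheck(s,150,230,10); plan(0.5315,-0.368,0.11,-6.1)
```

```text
tcp rack [-0.1021  0.0002] 0.1603
-0.036 [array([168., 340.]), array([164., 323.])]
-0.042 [array([148., 352.]), array([144., 336.])]
-0.048 [array([128., 365.]), array([124., 348.])]
pos [ 0.5255 -0.364   0.1603] q6 -39.5 q1 -45.3 tooly ang -5.85 shift tool [-0.0034  0.0065  0.0503] norm 0.051 turn tool z deg (mod180) 0.25
```

View pics/s33.png

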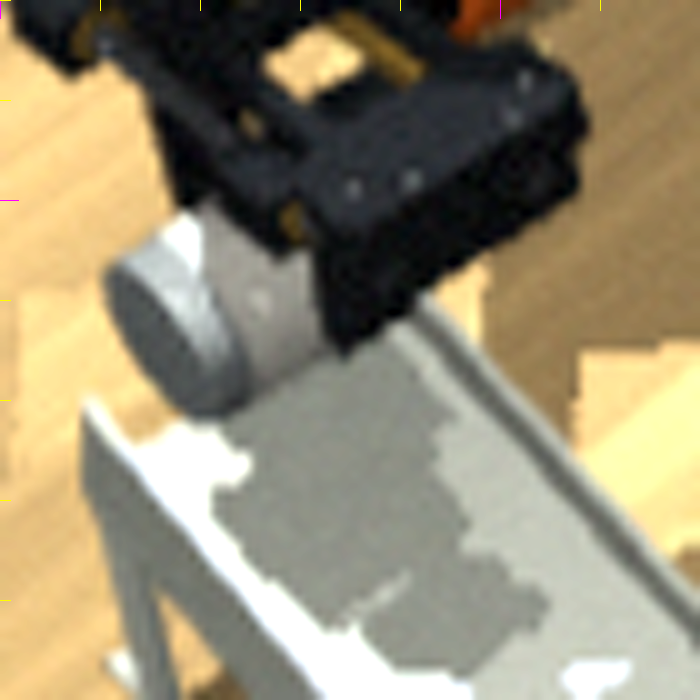

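arm_command([
  [[-0.002,0.006,0.015,0,0,0,0.04],[0,0,0.02,0,0,0,0.04],[0,0,0.012,0,0,0,0.04],[0,0,0,0,0,0,0.04]],
])

```text
t: 49.15
tool_pos: [0.5306, -0.3659, 0.1115]
ee_rot: [[0.105, 0.995, -0.003], [0.995, -0.105, 0.003], [0.003, -0.003, -1.0]]
ft_force: [-0.6, -0.4, -2.2]
grip_width: 0.0492
```

Run:
```python
from h import *
s=cam("scene"); s=cam("scene"); crop(s,"s34",150,230,220,300,10); print(bot.state()["ft_force"]); plan(0.5325,-0.365,0.104,-6.1)
```

```text
[ 0.51019441 -0.6458059  -2.15708399]
pos [ 0.5317 -0.367   0.1141] q6 -39.1 q1 -45.1 tooly ang -6.03 shift tool [0.0021 0.0005 0.0101] norm 0.01 turn tool z deg (mod180) 0.07
```

View pics/s34.png

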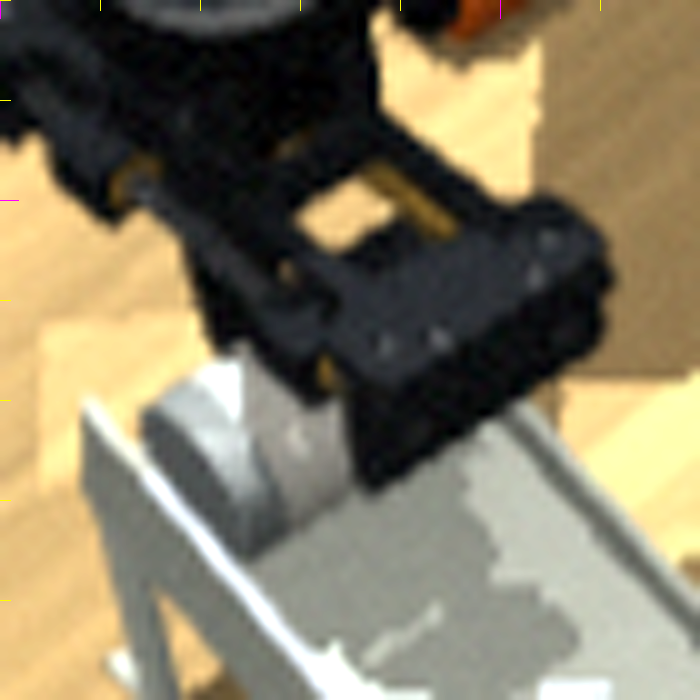

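arm_command([
  [[0,0,0.007,0,0,0,0.04],[0,0,0,0,0,0,0.04]],
])

```text
t: 49.45
tool_pos: [0.5316, -0.367, 0.107]
ee_rot: [[0.105, 0.994, -0.0], [0.994, -0.105, 0.0], [-0.0, -0.0, -1.0]]
ft_force: [0.1, 0.6, -1.8]
grip_width: 0.0495
```

arm_command([
  [[0,0,0.003,0,0,0,0.04],[0,0,0,0,0,0,0.04]],
])

```text
t: 49.65
tool_pos: [0.5316, -0.3669, 0.1041]
ee_rot: [[0.106, 0.994, -0.0], [0.994, -0.106, 0.0], [0.0, -0.0, -1.0]]
ft_force: [0.1, 0.5, -2.4]
grip_width: 0.0492
```

arm_command([
  [[0,0,0.001,0,0,0,0.04],[0,0,0,0,0,0,0.06],[0,0,0,0,0,0,0.06],[0,0,-0.01,0,0,0,0.065],[0,0,-0.02,0,0,0,0.065]],
])

```text
t: 50.15
tool_pos: [0.5308, -0.3662, 0.1326]
ee_rot: [[0.106, 0.994, -0.002], [0.994, -0.106, 0.002], [0.002, -0.002, -1.0]]
ft_force: [-0.1, 0.8, 0.6]
grip_width: 0.0649
```

arm_command([
  [[0,0,-0.03,0,0,0,0.07],[0,0,-0.04,0,0,0,0.07],[0,0,-0.04,0,0,0,0.07],[0,0,0,0,0,0,0.07],[0,0,0,0,0,0,0.07]],
])

```text
t: 50.65
tool_pos: [0.5323, -0.3676, 0.2457]
ee_rot: [[0.106, 0.994, 0.003], [0.994, -0.106, -0.003], [-0.003, 0.003, -1.0]]
ft_force: [-0.6, 0.0, -0.2]
grip_width: 0.07
```

Run:
```python
from h import *
c=cam("top"); s=cam("scene"); crop(s,"s35",110,200,350,370,3); plan(0.6712,0.0413,0.24,-149)
tins(c)
```

```text
pos [ 0.5312 -0.3665  0.2424] q6 -39.1 q1 -45.1 tooly ang -6.06 shift tool [0.4203 0.0962 0.0027] norm 0.431 turn tool z deg (mod180) -37.06
px [274.9 170.7] ctr 0.671 0.041 cent [0.6707 0.042 ] size 50 85 rect ang 118.9 cap dir PCA -58.8
```

View pics/s35.png

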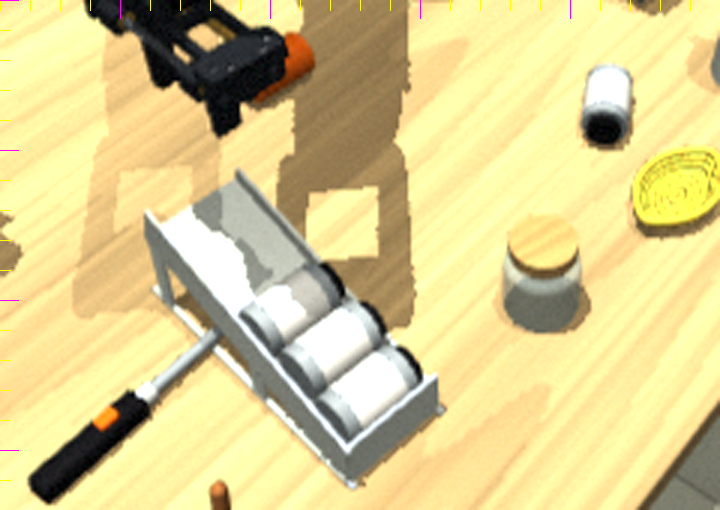

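arm_command([
  [[0.0467,0.0107,0,0,0,0,0.075],[0.0467,0.0107,0,0,0,0,0.075],[0.0467,0.0107,0,0,0,0,0.075],[0.0467,0.0107,0,0,0,0,0.075],[0.0467,0.0107,0,0,0,0,0.075]],
])

```text
t: 51.25
tool_pos: [0.6089, -0.1383, 0.2413]
ee_rot: [[0.106, 0.994, -0.003], [0.994, -0.106, 0.001], [0.001, -0.003, -1.0]]
ft_force: [-0.1, 0.6, 0.1]
grip_width: 0.0753
```

arm_command([
  [[0.0467,0.0107,0,0,0,0,0.075],[0.0467,0.0107,0,0,0,0,0.075],[0.0467,0.0107,0,0,0,0,0.075],[0.0467,0.0107,0,0,0,0,0.075],[0,0,0,0,0,8.4,0.075]],
])

```text
t: 51.75
tool_pos: [0.6716, 0.0471, 0.2409]
ee_rot: [[0.246, 0.969, -0.003], [0.969, -0.246, 0.002], [0.001, -0.004, -1.0]]
ft_force: [0.2, -0.4, -0.7]
grip_width: 0.075
```

arm_command([
  [[0,0,0,0,0,8.4,0.075],[0,0,0,0,0,8.4,0.075],[0,0,0,0,0,8.4,0.075],[0,0,0,0,0,8.4,0.075],[0,0,0,0,0,8.4,0.075]],
])

```text
t: 52.25
tool_pos: [0.6708, 0.041, 0.2409]
ee_rot: [[0.837, 0.547, -0.004], [0.547, -0.837, 0.0], [-0.003, -0.002, -1.0]]
ft_force: [-1.2, -1.1, 0.0]
grip_width: 0.0745
```

arm_command([
  [[0,0,0,0,0,8.4,0.075],[0,0,0,0,0,8.4,0.075],[0,0,0,0,0,8.4,0.075],[0,0,0,0,0,8.4,0.075],[0,0,0,0,0,8.4,0.075]],
])

```text
t: 52.75
tool_pos: [0.6708, 0.0409, 0.2409]
ee_rot: [[0.988, -0.153, -0.004], [-0.153, -0.988, 0.0], [-0.004, 0.0, -1.0]]
ft_force: [0.2, 0.3, -0.7]
grip_width: 0.0751
```

arm_command([
  [[0,0,0,0,0,8.4,0.075],[0,0,0,0,0,8.4,0.075],[0,0,0,0,0,8.4,0.075],[0,0,0,0,0,8.4,0.075],[0,0,0,0,0,8.4,0.075]],
])

```text
t: 53.25
tool_pos: [0.6708, 0.0409, 0.2409]
ee_rot: [[0.632, -0.775, -0.004], [-0.775, -0.632, 0.0], [-0.003, 0.003, -1.0]]
ft_force: [-0.5, -0.2, -0.5]
grip_width: 0.0748
```

arm_command([
  [[0,0,0.03,0,0,8.4,0.075],[0,0,0.04,0,0,0,0.075],[0,0,0.03,0,0,0,0.075],[0,0,0,0,0,0,0.075]],
])

```text
t: 53.65
tool_pos: [0.6669, 0.0413, 0.1356]
ee_rot: [[0.517, -0.856, -0.013], [-0.856, -0.517, 0.002], [-0.008, 0.01, -1.0]]
ft_force: [0.2, -1.0, -0.3]
grip_width: 0.0746
```

Run:
```python
from h import *
s=cam("scene"); s=cam("scene"); crop(s,"s36",250,150,370,280,5); plan(0.6712,0.0413,0.02,-148.9)
```

```text
pos [0.671  0.0409 0.142 ] q6 142.3 q1 -6.6 tooly ang -148.86 shift tool [-0.     -0.0007  0.122 ] norm 0.122 turn tool z deg (mod180) 0.04
```

View pics/s36.png

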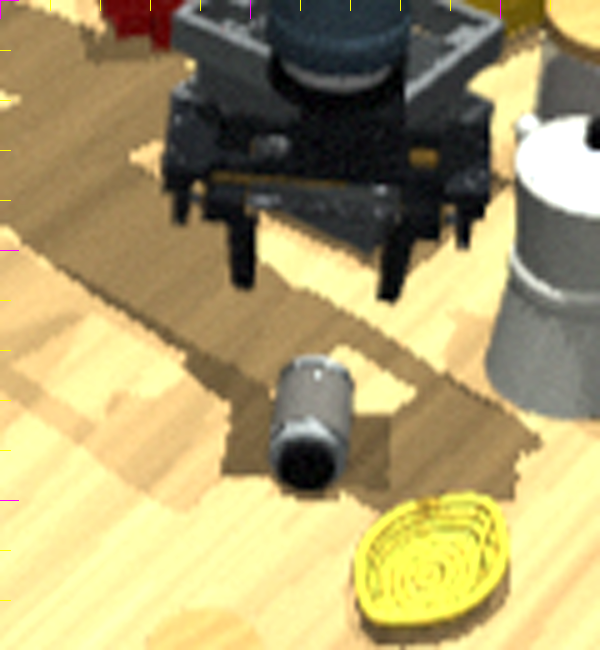

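arm_command([
  [[0,-0.001,0.03,0,0,0,0.075],[0,0,0.04,0,0,0,0.075],[0,0,0.035,0,0,0,0.075],[0,0,0.016,0,0,0,0.075],[0,0,0,0,0,0,0.075]],
])

```text
t: 54.25
tool_pos: [0.6718, 0.0414, 0.0211]
ee_rot: [[0.517, -0.856, -0.003], [-0.856, -0.517, 0.0], [-0.002, 0.002, -1.0]]
ft_force: [0.1, 0.1, 0.6]
grip_width: 0.0751
```

arm_command([
  [[0,0,0,0,0,0,0.075],[0,0,0,0,0,0,0.04],[0,0,0,0,0,0,0.04],[0,0,0,0,0,0,0.04],[0,0,0,0,0,0,0.04]],
])

```text
t: 54.75
tool_pos: [0.6734, 0.0413, 0.0234]
ee_rot: [[0.517, -0.856, 0.002], [-0.856, -0.517, -0.0], [0.001, -0.001, -1.0]]
ft_force: [-0.4, 0.8, 4.0]
grip_width: 0.049
```

arm_command([
  [[0,0,-0.03,0,0,0,0.04],[0,0,-0.04,0,0,0,0.04],[0,0,-0.045,0,0,0,0.04],[0,0,-0.045,0,0,0,0.04],[0,0,-0.04,0,0,0,0.04]],
])

```text
t: 55.25
tool_pos: [0.6725, 0.0414, 0.2244]
ee_rot: [[0.517, -0.856, 0.001], [-0.856, -0.517, -0.0], [0.0, -0.0, -1.0]]
ft_force: [0.1, -0.1, -1.0]
grip_width: 0.0497
```

Run:
```python
from h import *
c=cam("top"); s=cam("scene"); plan(0.5315,-0.368,0.2,-6.1); tins(c)
```

```text
pos [0.6761 0.0411 0.2302] q6 142.3 q1 -6.5 tooly ang -148.85 shift tool [0.275  0.3357 0.029 ] norm 0.435 turn tool z deg (mod180) 37.25
px [243.3 158.9] ctr 0.7073 0.1413 cent [0.7082 0.1476] size 144 84 rect ang 14.0 cap dir PCA 4.7
```

arm_command([
  [[0.0308,0.037,0,0,0,0,0.04],[0.0308,0.037,0,0,0,0,0.04],[0.0308,0.037,0,0,0,0,0.04],[0.0308,0.037,0,0,0,0,0.04],[0.0308,0.037,0,0,0,0,0.04]],
])

```text
t: 55.85
tool_pos: [0.5923, -0.1873, 0.2205]
ee_rot: [[0.517, -0.856, -0.002], [-0.856, -0.517, 0.001], [-0.002, 0.001, -1.0]]
ft_force: [0.9, -0.3, -2.5]
grip_width: 0.0491
```

arm_command([
  [[0.0308,0.037,0,0,0,0,0.04],[0.0308,0.037,0,0,0,0,0.04],[0.0308,0.037,0,0,0,0,0.04],[0.0308,0.037,0,0,0,0,0.04],[0,0,0,0,0,-8.4,0.04]],
])

```text
t: 56.35
tool_pos: [0.5276, -0.3736, 0.2203]
ee_rot: [[0.633, -0.774, -0.002], [-0.774, -0.633, -0.001], [-0.001, 0.002, -1.0]]
ft_force: [-0.3, 0.2, -1.6]
grip_width: 0.0494
```

arm_command([
  [[0,0,0,0,0,-8.4,0.04],[0,0,0,0,0,-8.4,0.04],[0,0,0,0,0,-8.4,0.04],[0,0,0,0,0,-8.4,0.04],[0,0,0,0,0,-8.4,0.04]],
])

```text
t: 56.85
tool_pos: [0.5302, -0.3675, 0.2202]
ee_rot: [[0.99, -0.141, -0.002], [-0.141, -0.99, 0.002], [-0.002, -0.002, -1.0]]
ft_force: [-0.6, -0.0, -1.9]
grip_width: 0.0493
```

arm_command([
  [[0,0,0,0,0,-8.4,0.04],[0,0,0,0,0,-8.4,0.04],[0,0,0,0,0,-8.4,0.04],[0,0,0,0,0,-8.4,0.04],[0,0,0,0,0,-8.4,0.04]],
])

```text
t: 57.35
tool_pos: [0.5303, -0.3675, 0.2203]
ee_rot: [[0.83, 0.557, -0.002], [0.557, -0.83, 0.002], [-0.001, -0.003, -1.0]]
ft_force: [-0.2, -0.1, -1.7]
grip_width: 0.0495
```

arm_command([
  [[0,0,0,0,0,-8.4,0.04],[0,0,0,0,0,-8.4,0.04],[0,0,0,0,0,-8.4,0.04],[0,0,0,0,0,-8.4,0.04],[0,0,0,0,0,-8.4,0.04]],
])

```text
t: 57.85
tool_pos: [0.5302, -0.3675, 0.2202]
ee_rot: [[0.244, 0.97, -0.002], [0.97, -0.244, 0.002], [0.001, -0.003, -1.0]]
ft_force: [-0.9, 0.3, -1.6]
grip_width: 0.0496
```

arm_command([
  [[0,0,0.01,0,0,-8.4,0.04],[0,0,0.02,0,0,0,0.04],[0,0,0.02,0,0,0,0.04],[0,0,0.01,0,0,0,0.04],[0,0,0,0,0,0,0.04]],
])

```text
t: 58.35
tool_pos: [0.5296, -0.3668, 0.1592]
ee_rot: [[0.106, 0.994, -0.004], [0.994, -0.106, 0.004], [0.003, -0.004, -1.0]]
ft_force: [-0.9, 0.2, -1.6]
grip_width: 0.0495
```

Run:
```python
from h import *
s=cam("scene"); s=cam("scene"); crop(s,"s37",150,230,220,300,10); facecheck(s,150,230,10); plan(0.5315,-0.368,0.11,-6.1)
```

```text
tcp rack [-0.0962 -0.0034] 0.1622
-0.036 [array([180., 347.]), array([176., 330.])]
-0.042 [array([160., 359.]), array([156., 343.])]
-0.048 [array([140., 372.]), array([136., 356.])]
pos [ 0.531  -0.3681  0.1622] q6 -39.2 q1 -45.2 tooly ang -6.06 shift tool [0.0002 0.0005 0.0522] norm 0.052 turn tool z deg (mod180) 0.04
```

View pics/s37.png

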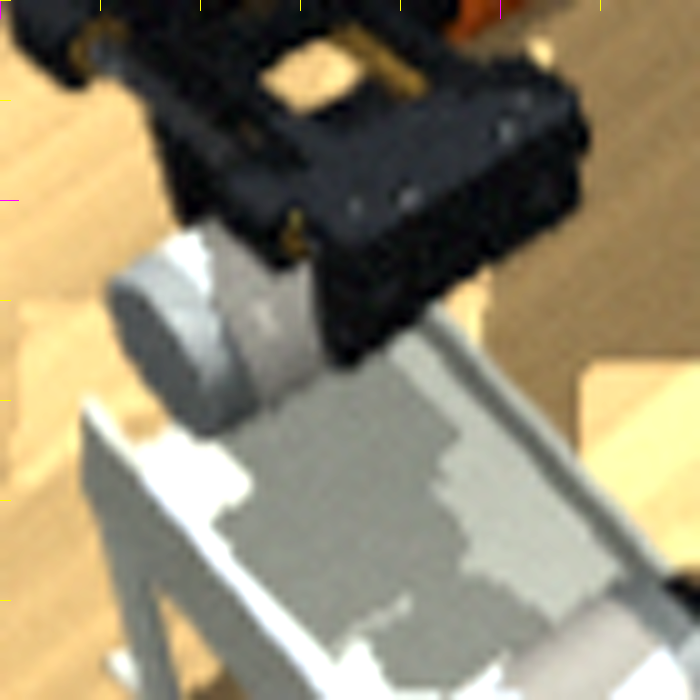

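arm_command([
  [[0.0015,0.0,0.015,0,0,0,0.04],[0,0,0.02,0,0,0,0.04],[0,0,0.015,0,0,0,0.04],[0,0,0.003,0,0,0,0.04],[0,0,0,0,0,0,0.04]],
])

```text
t: 58.95
tool_pos: [0.5308, -0.3663, 0.1084]
ee_rot: [[0.106, 0.994, -0.001], [0.994, -0.106, 0.001], [0.001, -0.001, -1.0]]
ft_force: [0.1, -0.7, -1.6]
grip_width: 0.0492
```

arm_command([
  [[0,0,0.004,0,0,0,0.04],[0,0,0,0,0,0,0.04]],
])

```text
t: 59.15
tool_pos: [0.5314, -0.3669, 0.1056]
ee_rot: [[0.106, 0.994, 0.001], [0.994, -0.106, -0.001], [-0.001, 0.001, -1.0]]
ft_force: [0.2, -0.3, -1.6]
grip_width: 0.049
```

arm_command([
  [[0,0,0.002,0,0,0,0.04],[0,0,0,0,0,0,0.06],[0,0,0,0,0,0,0.06],[0,0,-0.01,0,0,0,0.065],[0,0,-0.02,0,0,0,0.065]],
])

```text
t: 59.65
tool_pos: [0.5304, -0.3659, 0.1326]
ee_rot: [[0.106, 0.994, -0.002], [0.994, -0.106, 0.002], [0.002, -0.002, -1.0]]
ft_force: [0.0, -0.2, 0.4]
grip_width: 0.065
```

arm_command([
  [[0,0,-0.03,0,0,0,0.07],[0,0,-0.04,0,0,0,0.07],[0,0,-0.04,0,0,0,0.07],[0.04,-0.02,0,0,0,0,0.07],[0.04,-0.02,0,0,0,0,0.07]],
])

```text
t: 60.15
tool_pos: [0.5003, -0.2835, 0.2462]
ee_rot: [[0.107, 0.994, 0.004], [0.994, -0.107, -0.003], [-0.003, 0.004, -1.0]]
ft_force: [-0.2, 0.6, -1.2]
grip_width: 0.07
```

arm_command([
  [[0.04,-0.02,0,0,0,0,0.07],[0.04,-0.02,0,0,0,0,0.07],[0.04,0,0,0,0,0,0.07],[0.03,0,0,0,0,0,0.07],[0,0,0,0,0,0,0.07]],
])

```text
t: 60.65
tool_pos: [0.4761, -0.1265, 0.2446]
ee_rot: [[0.102, 0.995, 0.002], [0.995, -0.102, -0.0], [0.0, 0.002, -1.0]]
ft_force: [-0.1, -0.2, 0.4]
grip_width: 0.0702
```

Run:
```python
from h import *
c=cam("top"); s=cam("scene"); crop(s,"s38",100,90,380,370,2); cv2.imwrite("pics/top38.png",c["pixels"][:,:,::-1]); crop(c,"t38",370,130,470,250,5);crop(s,"s39",130,240,260,360,6)
print(bot.state()["tool_pos"])
```

```text
[ 0.47622804 -0.12930714  0.24431819]
```

View pics/s38.png

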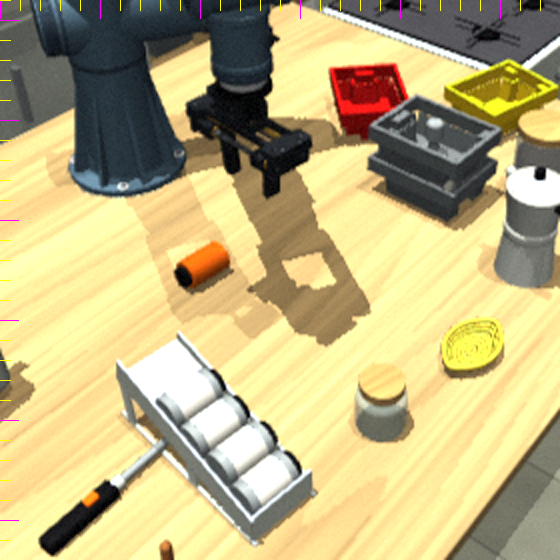

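View pics/top38.png

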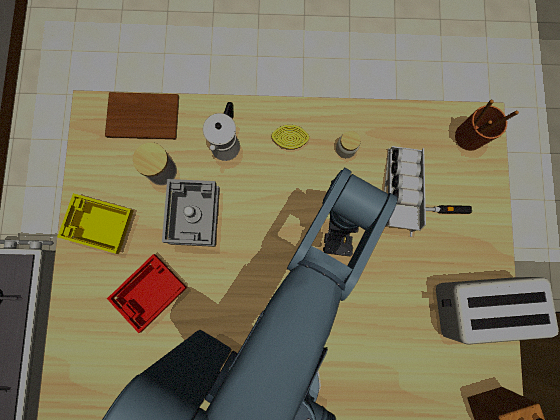

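View pics/t38.png

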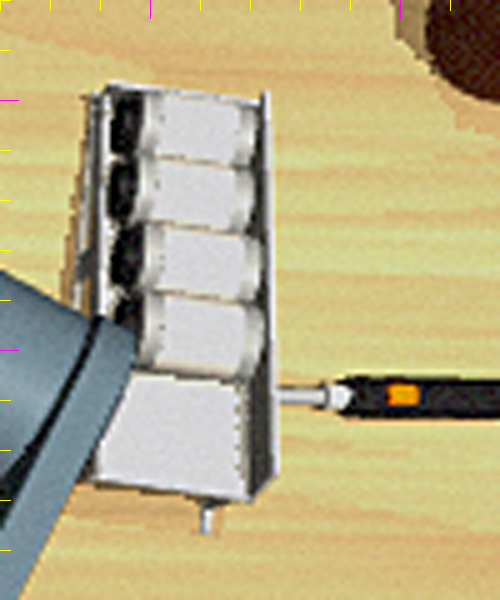

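View pics/s39.png

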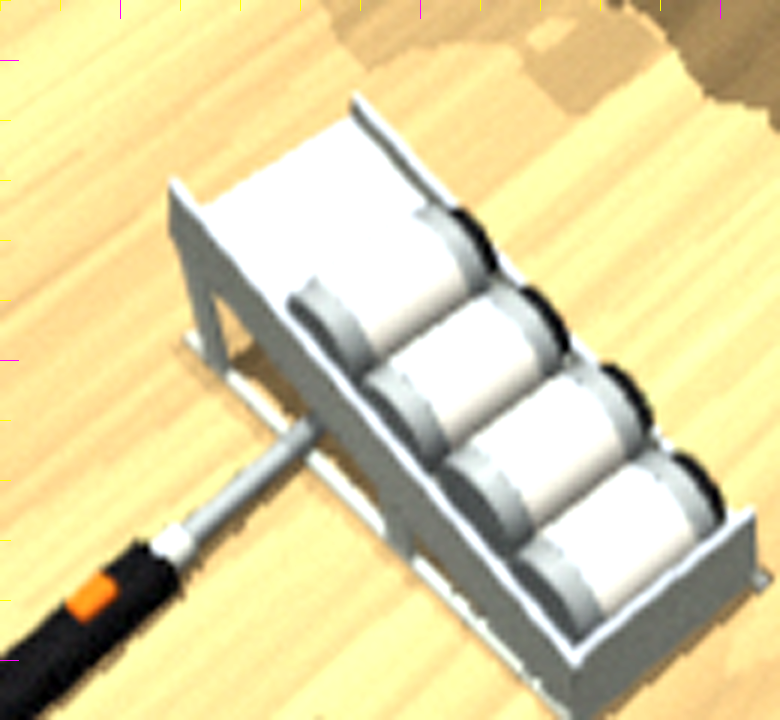

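Run:
```python
from h import *
c=cam("top"); s=cam("scene"); a=c["pixels"][160:260,150:250,::-1]; b=s["pixels"][110:210,275:375,::-1]
cv2.imwrite("pics/fin.png",cv2.resize(np.hstack([a,b]),None,fx=4,fy=4,interpolation=cv2.INTER_CUBIC))
print(bot.state()["ft_force"],bot.state()["t"])
```

```text
[-0.52224713  1.64422192  1.00973704] 60.85
```

View pics/fin.png

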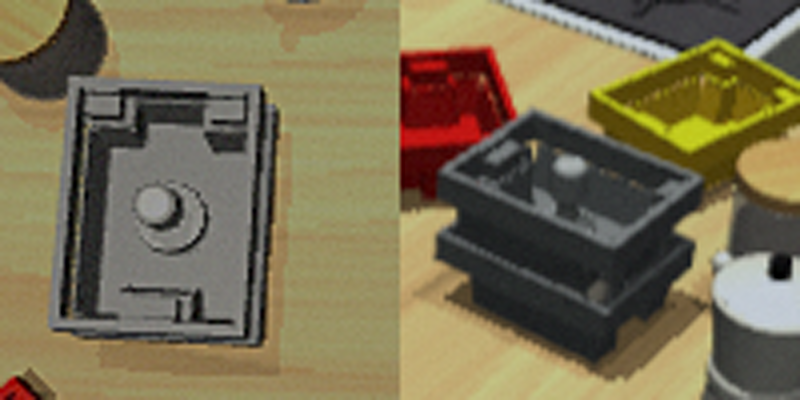

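The crates are squarely stacked, the tamper stands upright in the upper one, and the cup can be seen through the gap below.

```bash
python3 -c "
from bench import ticket; print(ticket.sign_off())"
```

```text
the job is handed in; nothing more can be done
None
```

The job is done and handed in at about 61 s of robot time, though sign-off gave no verdict.

- **Crates and cup:** I lifted the upper crate out and turned it half round. I stood the only cup present in the lower crate, then stacked the upper crate on the rim lugs.
- **Tamper:** it stands upright in the upper crate.
- **Tins:** all four went over the top of the rack. They rolled down and queued at the stop with their caps to the low rail.

**Last checks:** the final pictures showed:
- The stack looked level and square. The upper crate touched the lugs with its origin about 67–68 mm above the lower crate's.
- The tamper was upright near the middle of the upper crate.
- Part of the cup showed through the gap between the crates, where I had put it. I last saw it fully, standing upright, before stacking.
- All four tins were in line, and the arm was clear of everything.
- The other things on the counter looked where they started, judged by eye only.

**Disagreements:** the two cameras differed by about 3–10 mm on positions, for example the stack centre at x 0.518 m in one and 0.509 m in the other. I therefore relied on offsets within the same view and on where the gripper made contact. The upper crate came out within about 3 mm of the lower one. No check failed.

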